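# Weigh the copper ingot on the bench scale

## Robot

A 7-joint arm with a two-finger parallel gripper is mounted at the origin on a cart in front of the work surface, level with it; the furniture and walls round the work are solid. World frame = base frame: x ahead of the robot, y to its left, z up, the work surface at z = 0. Lengths are in m, angles in rad, forces in N, time in s.
With the tool pointing down it reaches from about 0.35 to 0.9 m from the base axis. Payload 8.1 kg.
Tool frame: the origin (TCP) lies on the centre line of the jaws, within the pads' length; the fingertips stand 14 mm ahead of it and the grasp point (between the pads) lies 5 mm behind it; z points along the fingers, y is the direction in which the jaws open and shut (so a half turn about z gives the same grasp; the last joint's range is limited). The gripper opens to 92 mm and grips with 3 to 60 N. Pads are 19 mm wide; open, the fingers measure 130 mm over their backs; the gripper's body (75 mm by 190 mm) begins 47 mm behind the grasp point.
Start: joints at [-1.323, 0.434, 0.025, 1.573, -0.012, 1.134, -0.075], TCP at [0.215, 0.587, 0.241] pointing down, gripper open.
Joint ranges: [-2.62, 2.62], [-0.44, 2.09], [-1.27, 1.32], [0.08, 2.57], [-1.32, 4.46], [0.12, 2], [-2.74, 2.74]. Speed limits (rad/s): [2.22, 2.22, 3.01, 3.01, 3.14, 3.14, 3.14].

## Interface

Orientations are given as a rotation vector (axis times angle).
In Python, from cell import observe, eyes, arm gives the robot as it stands.
- The arm moves only by the tool step_arm, never from a script. Its argument "series" is a list that holds one entry, the list of rows, each a list of 5 numbers: the finger opening in m, from 0 to 0.0918, then the shift along the world's x, y, z in m, then the turn about the world's z in degrees. In form: [[[hand, dx, dy, dz, spin], ...]]. A call has 1 to 20 rows; each row is the pose to reach, as a shift and turn from the pose measured when the call began; what a row does not reach only later rows make up. A row lasts 1/12 s, in which the tool goes at most 41.7 mm and 7.16 degrees, less where a joint would pass 70% of its speed; a pose out of reach is approached as far as the arm can. A call with a gripper value outside its range is refused whole. The fingers move at their own pace and stop on an object; "squeeze" is the grip in N (left out, the last holds). Time passes only in rows, so rows that repeat a pose let the fingers close. It gives the time, the measured TCP pose, the force and the opening at its end, in the units of the state.
- observe(): the state, without advancing time (a new reading comes with each control period).
- eyes.get_image(name): name is "side" or "top" or "wrist"; returns (picture, depth): 400x640x3 uint8, red, green, blue; 400x640 float32, m along the optical axis (not along the pixel's ray), 0 where there is no reading.
- eyes.camera_params(name): a dict with "intrinsics" (3x3 intrinsics, pixels), "position" and "attitude" of the camera in the world. Camera axes: x right, y down, z forward; pixel columns grow to the right and rows downward; lengths in m; the calibration is good to about 2 mm. A picture is of the moment at which its call begins: read the wrist's pose just before it. camera_params takes no time and is no camera call; for the wrist camera it gives the pose at the moment of the call.
- arm.sign_off(): hands the job in, once; it reports no verdict.
The state is a dict: "clock": time; "joints": joint angles; "dq": joint speeds; "joint_efforts": joint torques, N m; "position": TCP position; "ee_rot": TCP orientation; "force": force on the tool from outside, world axes, zero at the start; "ft_torque": the same for the moment, N m; "width": opening from 0.0 (shut) to 1.0 (fully open).
Only numpy, scipy, OpenCV 4.12 (cv2) and the standard library are available. Lean on these libraries where they do the work, as an engineer would, in place of code of your own. Each camera call takes 0.05 s, during which the arm holds its last target.

## Task

Weigh the copper ingot: take the white bottle off the scale's pan and stand it upright on free tray floor, then, with the pan empty, press the red key (on), the white key (units) and the blue key (zero) in that order, one at a time, each well down and let fully up. Then lift only the copper ingot out of the blue bin, lay it gently and flat on the middle of the pan and let go, and last press the green key down and let it up to store the weight. Leave the other two ingots in the bin, do not press the yellow and grey keys, press only the green key while anything lies on the pan, and do not shift the bin, the tools, the spool or the oil bottle standing around.

Things in the scene. Friction and masses are not known exactly. Their poses are not given: they have to be found in the camera images.
- scale: Low bench scale, fixed: 192 (x) x 140 (y) x 34 mm. Origin: centre of its underside, on the tray floor; +x to its back, +y to its left. Pan on the back part; in front six square keys, 2 rows x 3 columns, 32 mm apart, and a flush display at their left. Unused keys (mm in this frame): yellow (-68, -48), grey (-36, -16).
- scale_pan: Steel weighing pan, 104 mm along the scale's x, 120 mm along its y, 3 mm thick. Origin: centre of its upper face, 42 mm above the tray floor, at (+42, 0) mm in the scale's frame; axes as the scale's. The pan gives up to 4 mm on its spring (about 1.5 N a mm).
- key_red_top (a point): Centre of the top of the red key (on/off; back row, right column), 41 mm above the tray floor when up; key 16 x 16 mm, standing 7 mm proud of the scale's flat top; axes as the scale's.
- key_white_top (a point): Centre of the top of the white key (units; front row, left column), 41 mm above the tray floor when up; key 16 x 16 mm, standing 7 mm proud of the scale's flat top; axes as the scale's.
- key_blue_top (a point): Centre of the top of the blue key (zero; front row, middle column), 41 mm above the tray floor when up; key 16 x 16 mm, standing 7 mm proud of the scale's flat top; axes as the scale's.
- key_green_top (a point): Centre of the top of the green key (store; back row, left column), 41 mm above the tray floor when up; key 16 x 16 mm, standing 7 mm proud of the scale's flat top; axes as the scale's.
- key_red (a joint): Travel of the red spring key, straight down: 0 up, 0.004 m fully down (about 4 N); it counts as pressed beyond 0.0025 and as up again below 0.001.
- key_white (a joint): Travel of the white spring key, straight down: 0 up, 0.004 m fully down (about 4 N); it counts as pressed beyond 0.0025 and as up again below 0.001.
- key_blue (a joint): Travel of the blue spring key, straight down: 0 up, 0.004 m fully down (about 4 N); it counts as pressed beyond 0.0025 and as up again below 0.001.
- key_green (a joint): Travel of the green spring key, straight down: 0 up, 0.004 m fully down (about 4 N); it counts as pressed beyond 0.0025 and as up again below 0.001.
- key_yellow (a joint): Travel of the yellow spring key, straight down: 0 up, 0.004 m fully down (about 4 N); it counts as pressed beyond 0.0025 and as up again below 0.001.
- key_grey (a joint): Travel of the grey spring key, straight down: 0 up, 0.004 m fully down (about 4 N); it counts as pressed beyond 0.0025 and as up again below 0.001.
- stock_bin: Open blue plastic bin, heavy (1.5 kg) but loose: 104 (x) x 170 (y) mm outside (108 x 174 over the rim), 35 mm high, walls 4 mm, floor 4 mm thick. Origin: centre of its underside; x and y along its sides. Three ingots lie in it side by side, long sides roughly along the bin's x, about 46 mm apart, in any order.
- copper_ingot: Copper-red poured ingot, a bar 80 (x) x 16 (y) x 13 mm, about 0.17 kg; origin at the centre of its underside, x along its length, z up.
- brass_ingot: Yellow brass ingot of the same size and frame, in the bin.
- silver_ingot: Silver-grey ingot of the same size and frame, in the bin.
- white_bottle: White round bottle with a dark blue cap, 42 mm across (body) and 85 mm tall with the cap, about 0.1 kg, at first standing on the scale's pan; origin at the centre of its underside, z up.
- oil_bottle: Bystander: small cream bottle with a red dropper cap, 32 mm across, 60 mm tall, upright on the tray floor; origin at the centre of its underside.
- bench_block: Bystander: steel bench block 75 x 75 x 22 mm on the tray floor; origin at the centre of its underside.
- cutters_yellow: Bystander: yellow-handled cutters, 38 x 138 (y) x 12 mm, flat on the tray floor; origin at the centre of the underside, length along y.
- pliers_teal: Bystander: teal-handled pliers, 36 x 149 (y) x 12 mm, flat on the tray floor; origin at the centre of the underside, length along y.
- loupe: Bystander: steel loupe with a black eyepiece, 28 x 77 (y) x 14 mm, flat on the tray floor; origin at the centre of its underside.
- solder_spool: Bystander: grey spool of copper wire, 52 mm across, 28 mm tall, standing on its flange on the tray floor; origin at the centre of its underside.
- tray_mid (a point): Centre of the floor (z = 0) of the pulled-out bench tray. Inside its walls it is 330 mm deep and 560 mm wide, turned 0.13 rad to the left (axes here: the world's). A wooden box takes its back left corner (90 mm). 0.35 m above the floor a bench pin juts in over the left back part; its blunt tip runs from (0.46, 0.20) to (0.52, 0.15) in x, y.

How it is judged:
On the way, in this order (a step that is already met when the one before it is completed fails the run):
1. the white bottle stands upright on the tray floor, let go, and the pan is empty (height (world z) of white_bottle between -0.005 and 0.003 m and angle between white_bottle's own z axis and vertical below 0.15 rad and linear speed of white_bottle below 0.03 m/s and contact force between scale_pan and anything else below 0.2 N and contact force between white_bottle and the fingers below 0.05 N), for 0.2 s.
2. the red key (on) is pressed down (value of joint key_red above 0.0025 m), for 0.04 s.
3. the red key is let up again (value of joint key_red below 0.001 m), for 0.04 s.
4. the white key (units) is pressed down (value of joint key_white above 0.0025 m), for 0.04 s.
5. the white key is let up again (value of joint key_white below 0.001 m), for 0.04 s.
6. the blue key (zero) is pressed down (value of joint key_blue above 0.0025 m and contact force between scale_pan and anything else below 0.2 N), for 0.04 s.
7. the blue key is let up again (value of joint key_blue below 0.001 m), for 0.04 s.
8. the copper ingot lies flat on the middle of the pan, let go (horizontal distance between copper_ingot and scale_pan below 0.025 m and z of copper_ingot in the frame of scale_pan below 0.005 m and angle between copper_ingot's own z axis and vertical below 0.12 rad and contact force between copper_ingot and scale_pan above 0.6 N and contact force between copper_ingot and the fingers below 0.05 N), for 0.2 s.
9. the green key (store) is pressed down with the ingot on the pan (all of step 8 and value of joint key_green above 0.0025 m), for 0.04 s.
At the end, for the whole second after the job is handed in: The copper ingot lies at rest, flat (within 0.12 rad) on the pan, its middle within 25 mm of the pan's centre; all six keys are up; the white bottle stands upright (within 0.15 rad) on the tray floor, not in the bin or on anything; the brass and silver ingots lie in the bin (all of step 8 and linear speed of copper_ingot below 0.02 m/s and value of joint each of key_red, key_white, key_blue, key_green, key_yellow, key_grey below 0.001 m and height (world z) of white_bottle between -0.005 and 0.003 m and angle between white_bottle's own z axis and vertical below 0.15 rad and linear speed of white_bottle below 0.03 m/s and x of brass_ingot in the frame of stock_bin between -0.048 and 0.048 m and y of brass_ingot in the frame of stock_bin between -0.077 and 0.077 m and z of each of brass_ingot, silver_ingot in the frame of stock_bin below 0.012 m and x of silver_ingot in the frame of stock_bin between -0.048 and 0.048 m and y of silver_ingot in the frame of stock_bin between -0.077 and 0.077 m); the robot touches nothing.
It fails at once if the yellow or grey key is pressed, or two keys at once ((value of joint each of key_red, key_white above 0.0025 m or value of joint each of key_red, key_blue above 0.0025 m or value of joint each of key_red, key_green above 0.0025 m or value of joint each of key_red, key_yellow above 0.0025 m or value of joint each of key_red, key_grey above 0.0025 m or value of joint each of key_white, key_blue above 0.0025 m or value of joint each of key_white, key_green above 0.0025 m or value of joint each of key_white, key_yellow above 0.0025 m or value of joint each of key_white, key_grey above 0.0025 m or value of joint each of key_blue, key_green above 0.0025 m or value of joint each of key_blue, key_yellow above 0.0025 m or value of joint each of key_blue, key_grey above 0.0025 m or value of joint each of key_green, key_yellow above 0.0025 m or value of joint each of key_green, key_grey above 0.0025 m or value of joint each of key_yellow, key_grey above 0.0025 m) or value of joint any of key_yellow, key_grey above 0.002 m).
It fails at once if the red, white or blue key is pressed while something rests on the pan (contact force between scale_pan and anything else above 0.4 N and value of joint any of key_red, key_white, key_blue above 0.0025 m).
It fails at once if the green key is pressed before the copper ingot lies on the pan (value of joint key_green above 0.0025 m and not (contact force between copper_ingot and scale_pan above 0.4 N)).
It fails at once if the pan is pressed or struck with more than 40 N, or the ingot falls onto it (faster than 0.45 m/s within 15 mm of it) (contact force between scale_pan and anything else above 40 N or (horizontal distance between copper_ingot and scale_pan below 0.06 m and z of copper_ingot in the frame of scale_pan below 0.015 m and linear speed of copper_ingot above 0.45 m/s)).
It fails at once if one of the tools, the spool, the oil bottle or the bin is moved by more than 20 mm or knocked over (distance of any of oil_bottle, bench_block, cutters_yellow, pliers_teal, loupe, solder_spool, stock_bin from where it was at the start of the episode above 0.02 m or angle between oil_bottle's own z axis and vertical above 0.4 rad).
It also fails if it takes over 72 s, if anything falls off the work surface, if the arm or the gripper's body presses on something with over 40 N, if the wrist force passes 120 N, or if a joint passes its speed limit or range.

## Working session

There is one attempt and no reset: what is moved stays moved. The work goes in short steps, Python scripts to look and compute and a tool call to move; the robot and the scene stay as the last step left them, time stands still between calls to the robot, and variables do not carry over. Pictures are saved under pics/ and viewed, and the job is handed in when it is done.

Besides the shell and the picture viewer there is one more tool, called after "Request:" by a JSON object that holds its "api" and its "payload". step_arm: Moves the arm, as the interface text tells. Its arguments: {"type":"object","properties":{"series":{"type":"array"},"squeeze":{"type":"number"}},"required":["series"]}

```bash
mkdir -p pics; ls; python3 - <<'E'
from cell import observe, eyes, arm
import cv2
s=observe(); print(s)
for n in ("side","top","wrist"):
    p=eyes.camera_params(n); print(n,p)
    im,d=eyes.get_image(n)
    cv2.imwrite(f"pics/{n}0.png",im[:,:,::-1])
    import numpy as np; np.save(f"pics/{n}0.npy",d)
E
```

```text
pics
{'clock': 0.0, 'joints': array([-1.32262094,  0.4351982 ,  0.02497174,  1.57407087, -0.01160199,
        1.13398474, -0.07513385]), 'dq': array([ 7.10738475e-04, -6.39396742e-06,  2.08626050e-04,  4.80059072e-04,
       -3.98575165e-04,  1.57005949e-03,  2.06143293e-03]), 'joint_efforts': array([ 4.50776652e-04, -6.67831850e+01,  9.85005274e-01, -3.14474022e+01,
       -6.07245625e-02,  4.26953263e-02,  1.49509606e-04]), 'position': array([0.21465362, 0.58648091, 0.23997047]), 'ee_rot': array([-5.48312795e-01, -3.09324011e+00,  2.37267210e-03]), 'force': array([-0.16008216,  0.11187475,  0.13601828]), 'ft_torque': array([-0.03002936, -0.06502119, -0.01477057]), 'width': 0.998982830059121}
side {'intrinsics': array([[378.600358  ,   0.        , 323.21820133],
       [  0.        , 378.600358  , 201.41985782],
       [  0.        ,   0.        ,   1.        ]]), 'position': array([ 0.26783465, -0.50089592,  0.61456551]), 'attitude': array([-2.22191412,  0.43625514, -0.21795204])}
top {'intrinsics': array([[371.06203267,   0.        , 326.42418091],
       [  0.        , 371.06203267, 206.05337559],
       [  0.        ,   0.        ,   1.        ]]), 'position': array([0.34618518, 0.10104064, 0.89575859]), 'attitude': array([-2.0349265 ,  2.19147439, -0.23386071])}
wrist {'intrinsics': array([[294.7011817 ,   0.        , 323.91355676],
       [  0.        , 294.7011817 , 201.36745892],
       [  0.        ,   0.        ,   1.        ]]), 'position': array([0.13581827, 0.61699748, 0.38374529]), 'attitude': array([2.35293237, 1.64514709, 0.25824235])}
```

View pics/top0.png

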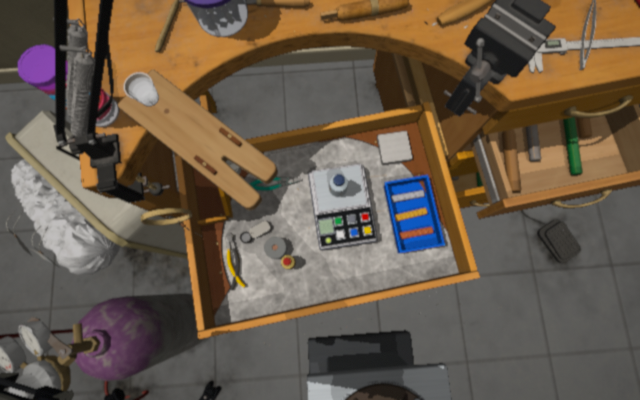

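View pics/side0.png

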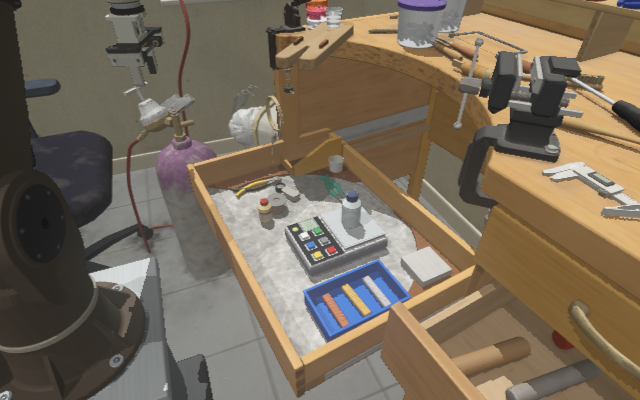

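View pics/wrist0.png

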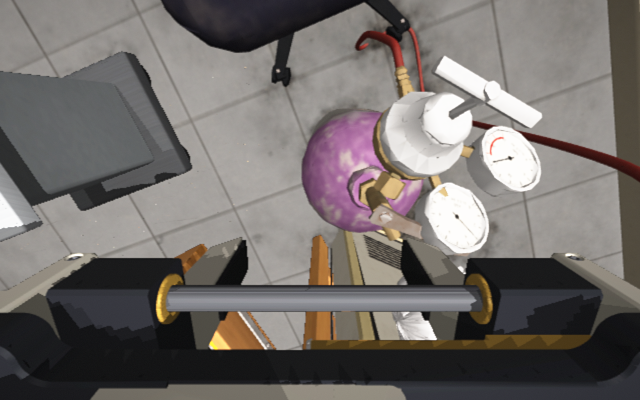

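```bash
cat > h.py <<'E'
import numpy as np, cv2
from scipy.spatial.transform import Rotation as R
from cell import observe, eyes, arm
def cam(n):
    p=eyes.camera_params(n); return p['intrinsics'],np.array(p['position']),R.from_rotvec(p['attitude']).as_matrix()
def grab(n,tag):
    c=cam(n); im,d=eyes.get_image(n)
    cv2.imwrite(f"pics/{tag}.png",im[:,:,::-1]); np.savez(f"pics/{tag}.npz",K=c[0],t=c[1],M=c[2],d=d,im=im)
    return load(tag)
def load(tag): return dict(np.load(f"pics/{tag}.npz"))
def onplane(f,u,v,z):
    r=f['M']@np.linalg.inv(f['K'])@np.array([u,v,1.]); s=(z-f['t'][2])/r[2]; return f['t']+s*r
def bydepth(f,u,v):
    r=f['M']@np.linalg.inv(f['K'])@np.array([u,v,1.]); return f['t']+r*f['d'][int(round(v)),int(round(u))]
def proj(f,P):
    q=f['K']@(f['M'].T@(np.asarray(P,float)-f['t'])); return q[:2]/q[2]
def cloud(f):
    h,w=f['d'].shape; u,v=np.meshgrid(np.arange(w),np.arange(h))
    r=np.stack([u,v,np.ones_like(u)],-1)@np.linalg.inv(f['K']).T@f['M'].T
    P=f['t']+r*f['d'][...,None]; P[f['d']==0]=np.nan; return P
def crop(f,u0,v0,u1,v1,k,tag):
    c=cv2.resize(f['im'][v0:v1,u0:u1],None,fx=k,fy=k,interpolation=cv2.INTER_CUBIC); cv2.imwrite(f"pics/{tag}.png",c[:,:,::-1].copy())
E
python3 - <<'E'
from h import *
t=grab("top","top1"); s=grab("side","side1")
crop(t,190,120,480,330,2.7,"top1c")
crop(s,190,150,460,350,2.9,"side1c")
for p in [(330,280),(250,210),(430,260),(395,148),(345,190),(338,180),(455,230),(300,325),(210,270),(425,120),(234,165)]: print(p,bydepth(t,*p).round(3))
E
```

```text
(330, 280) [0.358 0.09  0.   ]
(250, 210) [0.463 0.204 0.36 ]
(430, 260) [ 0.387 -0.153 -0.001]
(395, 148) [ 0.667 -0.096  0.023]
(345, 190) [0.552 0.042 0.089]
(338, 180) [0.566 0.058 0.124]
(455, 230) [ 0.448 -0.204  0.052]
(300, 325) [ 0.21   0.207 -0.543]
(210, 270) [0.402 0.372 0.004]
(425, 120) [ 0.719 -0.168  0.061]
(234, 165) [0.658 0.308 0.008]
```

View pics/top1c.png

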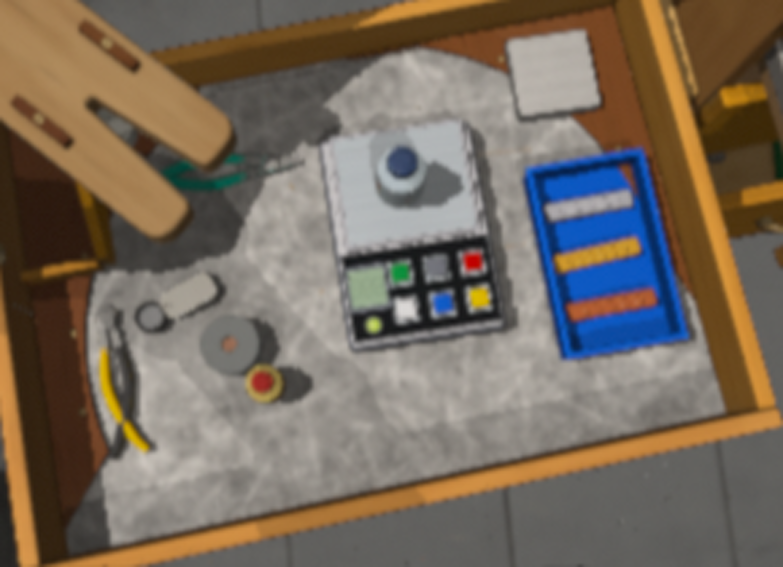

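View pics/side1c.png

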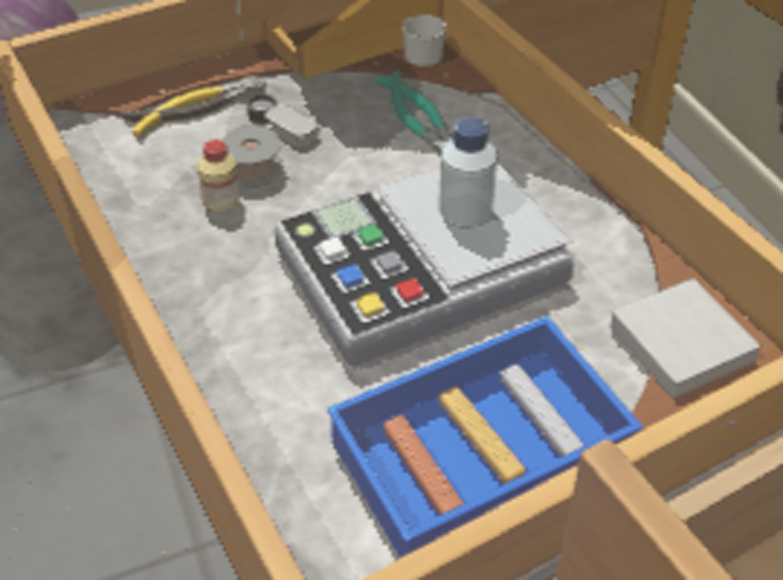

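```bash
python3 - <<'E'
from h import *
def blob(f,box,cond,z,name):
    u0,v0,u1,v1=box; im=f['im'][v0:v1,u0:u1].astype(int); h=cv2.cvtColor(f['im'][v0:v1,u0:u1],cv2.COLOR_RGB2HSV).astype(int)
    m=cond(h[...,0],h[...,1],h[...,2])
    n,l,st,c=cv2.connectedComponentsWithStats(m.astype(np.uint8)); 
    k=1+np.argmax(st[1:,4]); uv=c[k]+[u0,v0]; print(name,st[k],uv.round(1),onplane(f,*uv,z).round(4)); return l==k
t=load("top1"); s=load("side1")
conds={'red':(lambda h,s,v:((h<6)|(h>174))&(s>150)&(v>110)),'green':(lambda h,s,v:(h>50)&(h<80)&(s>130)),'blue':(lambda h,s,v:(h>100)&(h<125)&(s>140)&(v>90)),'yellow':(lambda h,s,v:(h>20)&(h<35)&(s>160)&(v>100)),'white':(lambda h,s,v:(s<30)&(v>190))}
for k,c in conds.items():
    blob(t,(316,206,376,250),c,.041,'t '+k); 
    blob(s,(285,210,345,265),c,.041,'s '+k)
# ingots (copper: orange)
cu=lambda h,s,v:(h>2)&(h<14)&(s>90)&(v>90)
br=lambda h,s,v:(h>=16)&(h<30)&(s>90)&(v>90)
ag=lambda h,s,v:(s<60)&(v>120)
for n,c in (('cu',cu),('br',br),('ag',ag)):
  for f,b,nm in ((t,(390,180,440,250),'t'),(s,(308,270,406,336),'s')):
    m=blob(f,b,c,.017,nm+' '+n)
    pts=np.argwhere(m)[:,::-1]+[b[0],b[1]]
    W=np.array([onplane(f,*p,.017)[:2] for p in pts]); r=cv2.minAreaRect((W*1000).astype(np.float32)); print(r)
E
```

```text
t red [46  8  6  6 33] [364.6 216.3] [ 0.4974 -0.0015  0.041 ]
s red [42 37  8  5 29] [330.5 249. ] [ 0.4948 -0.003   0.041 ]
t green [19 12  6  6 32] [337.7 220.4] [0.4924 0.0622 0.041 ]Traceback (most recent call last):
  File "<stdin>", line 11, in <module>
  File "<stdin>", line 6, in blob
    return _wrapfunc(a, 'argmax', axis=axis, out=out, **kwds)
    return bound(*args, **kwds)
ValueError: attempt to get argmax of an empty sequence
```

```bash
cat > m.py <<'E'
from h import *
def blob(f,box,cond,z,name):
    u0,v0,u1,v1=box; h=cv2.cvtColor(f['im'][v0:v1,u0:u1],cv2.COLOR_RGB2HSV).astype(int)
    m=cond(h[...,0],h[...,1],h[...,2])
    n,l,st,c=cv2.connectedComponentsWithStats(m.astype(np.uint8)); 
    if n<2: print(name,'none'); return m
    k=1+np.argmax(st[1:,4]); uv=c[k]+[u0,v0]; print(name,st[k],uv.round(1),onplane(f,*uv,z).round(4)); return l==k
conds={'red':(lambda h,s,v:((h<6)|(h>174))&(s>150)&(v>110)),'green':(lambda h,s,v:(h>45)&(h<85)&(s>100)),'blue':(lambda h,s,v:(h>100)&(h<125)&(s>140)&(v>90)),'yellow':(lambda h,s,v:(h>20)&(h<35)&(s>160)&(v>100)),'white':(lambda h,s,v:(s<30)&(v>190))}
cu=lambda h,s,v:(h>2)&(h<14)&(s>90)&(v>90)
br=lambda h,s,v:(h>=16)&(h<30)&(s>90)&(v>90)
ag=lambda h,s,v:(s<60)&(v>120)
E
python3 - <<'E'
from m import *
t=load("top1"); s=load("side1")
for k,c in conds.items():
    blob(t,(316,206,376,250),c,.041,'t '+k); 
    blob(s,(285,210,345,265),c,.041,'s '+k)
for n,c in (('cu',cu),('br',br),('ag',ag)):
  for f,b,nm in ((t,(390,180,440,250),'t'),(s,(308,270,406,336),'s')):
    m=blob(f,b,c,.017,nm+' '+n)
    pts=np.argwhere(m)[:,::-1]+[b[0],b[1]]
    W=np.array([onplane(f,*p,.017)[:2] for p in pts]); r=cv2.minAreaRect((W*1000).astype(np.float32)); print(r)
crop(t,310,150,450,255,5.6,"top1d")
# pan plane cloud, bottle cap
P=cloud(t); 
m=(P[...,2]>.115)&(P[...,2]<.135)&(P[...,0]<.62)&(P[...,0]>.5)&(abs(P[...,1])<.12); print('cap',m.sum(),np.nanmean(P[m],0),P[m].min(0),P[m].max(0))
m=(P[...,2]>.036)&(P[...,2]<.05)&(P[...,0]<.68)&(P[...,0]>.505)&(P[...,1]<.12)&(P[...,1]>-.04)
print('pan',m.sum(),cv2.minAreaRect((P[m][:,:2]*1000).astype(np.float32)),np.median(P[m][:,2]))
m=(P[...,2]>.028)&(P[...,2]<.04)&(P[...,0]<.6)&(P[...,0]>.36)&(P[...,1]<-.04)&(P[...,1]>-.21)
print('bin',m.sum(),cv2.minAreaRect((P[m][:,:2]*1000).astype(np.float32)),np.median(P[m][:,2]))
Q=observe(); print(R.from_rotvec(Q['ee_rot']).as_matrix().round(3))
E
```

```text
t red [46  8  6  6 33] [364.6 216.3] [ 0.4974 -0.0015  0.041 ]
s red [42 37  8  5 29] [330.5 249. ] [ 0.4948 -0.003   0.041 ]
t green [19 12  7  6 35] [337.7 220.5] [0.4922 0.062  0.041 ]
s green [29 18  7  6 29] [317.2 230.2] [0.49   0.0599 0.041 ]
t blue [35 23  7  7 41] [353.8 231.9] [0.4627 0.027  0.041 ]
s blue [22 32  7  6 26] [309.9 244.3] [0.46   0.0258 0.041 ]
t yellow [48 21  7  7 39] [367.2 229.7] [ 0.4655 -0.0045  0.041 ]
s yellow none
t white [21 26  7  5 30] [339.7 234. ] [0.4602 0.06   0.041 ]
s white [  0   0  60  41 847] [321.4 221.3] [0.5095 0.0832 0.041 ]
t cu [ 10  48  33  10 165] [415.8 232.4] [ 0.4537 -0.1226  0.017 ]
((453.7207946777344, -123.03703308105469), (12.143359184265137, 77.88246154785156), 7.017674446105957)
s cu [ 73  40  25  26 335] [394.3 326. ] [ 0.5353 -0.1976  0.017 ]
((538.5965576171875, -197.92742919921875), (55.79833221435547, 36.5708122253418), 41.086326599121094)
t br [  5  29  32  12 172] [410.2 214. ] [ 0.4991 -0.1145  0.017 ]
((500.04217529296875, -115.63004302978516), (15.26724624633789, 76.13275146484375), 9.851669311523438)
s br [ 34 
[... 244 characters left out ...]
125, -114.61393737792969), (16.065593719482422, 77.82575225830078), 5.850142478942871)
s ag [ 54   6  29  31 296] [375.9 290.9] [ 0.5419 -0.1173  0.017 ]
((541.1456298828125, -115.39030456542969), (19.242109298706055, 77.57231140136719), 5.457619667053223)
cap 109 [0.56607257 0.05657642 0.12448381] [0.55510507 0.04475318 0.11516853] [0.57988392 0.06872389 0.12967665]
pan 1806 ((562.138671875, 51.39824295043945), (121.00357818603516, 131.05441284179688), 4.438179969787598) 0.04158246010511196
bin 786 ((492.2898864746094, -131.40032958984375), (196.41378784179688, 134.84365844726562), 7.39219856262207) 0.03438011929263274
[[-0.939  0.344 -0.   ]
 [ 0.344  0.939 -0.001]
 [-0.    -0.001 -1.   ]]
```

View pics/top1d.png

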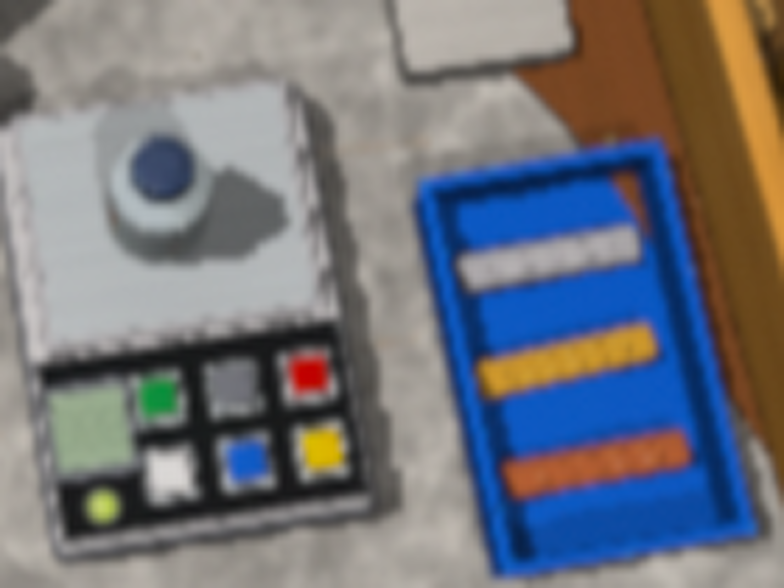

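```bash
python3 - <<'E'
from m import *
t=load("top1"); s=load("side1")
# rigid fit of scale with both cams
A={'red':(-36,-48),'green':(-36,16),'blue':(-68,-16),'white':(-68,16)}
B={'red':(.496,-.002),'green':(.491,.061),'blue':(.4615,.0264),'white':(.459,.059)}
a=np.array([A[k] for k in A])/1000; b=np.array([B[k] for k in A])
a0,b0=a.mean(0),b.mean(0); H=(a-a0).T@(b-b0); th=np.arctan2(H[0,1]-H[1,0],H[0,0]+H[1,1]); c,q=np.cos(th),np.sin(th); M=np.array([[c,-q],[q,c]])
f=lambda p:M@(np.array(p)/1000-a0)+b0
print('yaw',th); 
for k,p in {**A,'pan':(42,0),'frontL':(-96,70),'frontR':(-96,-70),'pcorner':(-10,60),'pc2':(94,-60)}.items():
    w=f(p); print(k,w.round(4),'top',proj(t,[*w,.042]).round(1),'side',proj(s,[*w,.042]).round(1))
P=cloud(t)
m=(P[...,2]>.122)&(P[...,2]<.135)&(P[...,0]<.62)&(P[...,0]>.5)&(abs(P[...,1])<.12); print('captop',m.sum(),P[m].mean(0)); v,u=np.nonzero(m); print('px',u.mean(),v.mean(),onplane(t,u.mean(),v.mean(),.127))
P2=cloud(s)
m=(P2[...,2]>.124)&(P2[...,2]<.135)&(P2[...,0]<.62)&(P2[...,0]>.5)&(abs(P2[...,1])<.12); print('captop side',m.sum(),P2[m].mean(0))
for v in range(262,312,4): print(v,bydepth(t,352,v).round(3),bydepth(t,380,v).round(3))
b=(315,285,352,322); mm=blob(s,(318,288,350,322),lambda h,s_,v:(h<14)&(s_>80)&(v>90),.017,'s cu')
pts=np.argwhere(mm)[:,::-1]+[318,288]; W=np.array([onplane(s,*p,.017)[:2] for p in pts]); print(cv2.minAreaRect((W*1000).astype(np.float32)))
E
```

```text
yaw 0.081022407014264
red [ 0.4961 -0.0025] top [365.1 216.8] side [331.  248.3]
green [0.4909 0.0613] top [338.1 220.9] side [317.3 229.3]
blue [0.4616 0.0268] top [353.9 232.3] side [310.5 243.4]
white [0.459  0.0587] top [340.3 234.4] side [304.1 233.9]
pan [0.5699 0.0517] top [339.5 187.9] side [351.7 223. ]
frontL [0.4267 0.1103] top [319.1 250. ] side [282.5 222.7]
frontR [ 0.438  -0.0293] top [379.1 240.6] side [309.5 265.4]
pcorner [0.5132 0.1073] top [317.8 213. ] side [318.9 214. ]
pc2 [ 0.6266 -0.0039] top [360.5 163.6] side [386.3 232.4]
captop 96 [0.56669016 0.0562022  0.12526114]
px 338.8854166666667 179.61458333333334 [0.5661857  0.05630432 0.127     ]
captop side 53 [0.56642039 0.05367047 0.12568392]
262 [0.396 0.034 0.001] [ 0.391 -0.032  0.003]
266 [ 0.387  0.035 -0.   ] [ 0.382 -0.032 -0.001]
270 [0.377 0.036 0.001] [ 0.372 -0.031  0.001]
274 [0.368 0.037 0.001] [ 0.363 -0.03  -0.001]
278 [0.359 0.038 0.001] [ 0.354 -0.029 -0.001]
282 [ 0.35   0.038 -0.001] [ 0.345 -0.028  0.001]
286 [0.34  0.039 0.   ] [ 0.335 -0.027 -0.   ]
290 [ 0.331  0.04  -0.   ] [ 0.326 -0.026 -0.002]
294 [0.322 0.041 0.001] [ 0.32  -0.014  0.075]
298 [0.316 0.046 0.07 ] [ 0.311 -0.013  0.076]
302 [0.308 0.048 0.078] [ 0.271 -0.098 -0.541]
306 [ 0.264  0.008 -0.545] [ 0.256 -0.096 -0.542]
310 [ 0.249  0.009 -0.549] [ 0.241 -0.096 -0.549]
s cu [  5   6  25  28 260] [334.  308.2] [ 0.4507 -0.1229  0.017 ]
((450.4540100097656, -122.71702575683594), (15.695505142211914, 69.7263412475586), 6.390356540679932)
```

Request:
{"api": "step_arm", "payload": {"series": [[[0.09,0.145,-0.437,-0.04,-63],[0.09,0.145,-0.437,-0.04,-63],[0.09,0.145,-0.437,-0.04,-63],[0.09,0.145,-0.437,-0.04,-63],[0.09,0.145,-0.437,-0.04,-63],[0.09,0.145,-0.437,-0.04,-63],[0.09,0.145,-0.437,-0.04,-63],[0.09,0.145,-0.437,-0.04,-63],[0.09,0.145,-0.437,-0.04,-63],[0.09,0.145,-0.437,-0.04,-63],[0.09,0.145,-0.437,-0.04,-63],[0.09,0.145,-0.437,-0.04,-63],[0.09,0.185,-0.537,-0.08,-63],[0.09,0.185,-0.537,-0.08,-63],[0.09,0.185,-0.537,-0.08,-63],[0.09,0.185,-0.537,-0.08,-63]]]}}

```text
clock: 1.58
position: [0.4005, 0.0444, 0.1592]
ee_rot: [2.091, 2.343, -0.004]
force: [-0.3, -0.2, 0.1]
width: 0.982
```

```bash
python3 - <<'E'
from h import *
print(observe()['joints'].round(2))
grab("wrist","w2"); grab("side","s2"); print(cam("wrist")[1])
E
```

```text
[-0.7   0.18  0.53  2.22 -0.13  0.77  0.03]
[0.39027728 0.13373491 0.30377464]
```

View pics/w2.png

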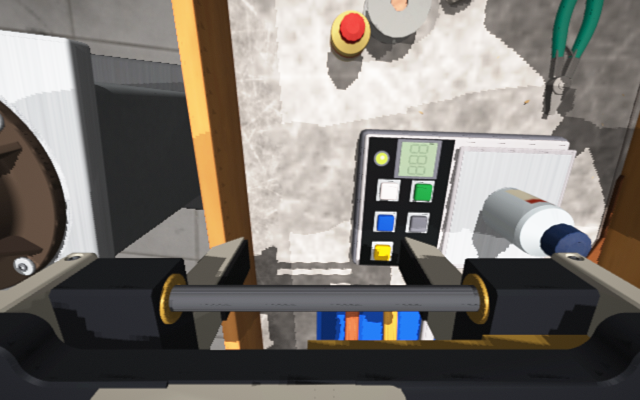

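View pics/s2.png

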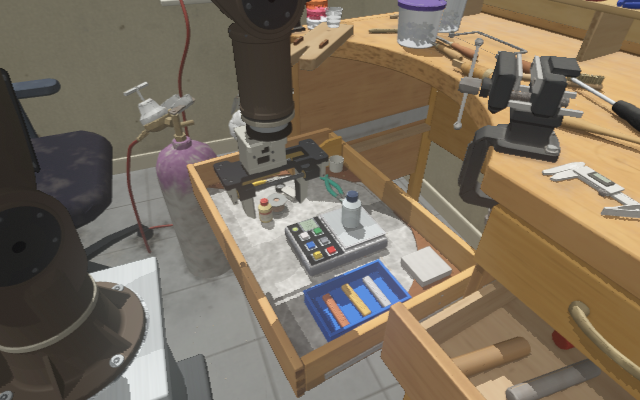

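The wrist view shows white at (388,190), green (422,192), blue (385,222), yellow (382,252), and the cap's top near (568,240). I'll check these against the earlier measurements.

```bash
python3 - <<'E'
from h import *
f=load("w2")
for n,p in dict(white=(388,190),green=(422,192),blue=(385,222),yellow=(382,252)).items(): print(n,onplane(f,*p,.041).round(4))
P=cloud(f); m=(P[...,2]>.122)&(P[...,2]<.135)&(P[...,0]<.62)&(P[...,0]>.5)&(P[...,1]>0.0)&(P[...,1]<.12); print('cap',m.sum(),P[m].mean(0),P[m].min(0),P[m].max(0))
crop(f,340,120,620,290,2.8,"w2c")
E
```

```text
white [0.4582 0.062  0.041 ]
green [0.4898 0.0636 0.041 ]
blue [0.4611 0.0303 0.041 ]
yellow [ 0.4638 -0.0017  0.041 ]
cap 698 [0.56543689 0.06121484 0.12513901] [0.55500469 0.0526703  0.1220088 ] [0.57957827 0.0697842  0.12791143]
```

View pics/w2c.png

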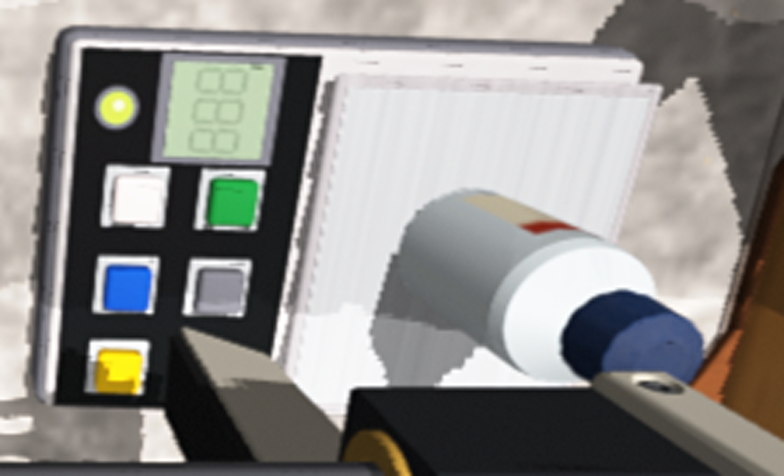

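Request:
{"api": "step_arm", "payload": {"series": [[[0.0918,0.04,0.003,-0.009,0],[0.0918,0.08,0.006,-0.009,0],[0.0918,0.12,0.009,-0.009,0],[0.0918,0.1655,0.0115,-0.009,0],[0.0918,0.1655,0.0115,-0.009,0],[0.0918,0.1655,0.0115,-0.009,0]]]}}

```text
clock: 2.18
position: [0.5671, 0.062, 0.1508]
ee_rot: [2.085, 2.35, -0.002]
force: [-1.1, 0.3, -1.0]
width: 1.0
```

```bash
python3 - <<'E'
from h import *
print(observe()['joints'].round(2))
f=grab("side","s3"); crop(f,200,0,460,270,2.2,"s3c")
E
```

```text
[-0.56  0.47  0.5   1.85 -0.28  0.9   0.19]
```

View pics/s3c.png

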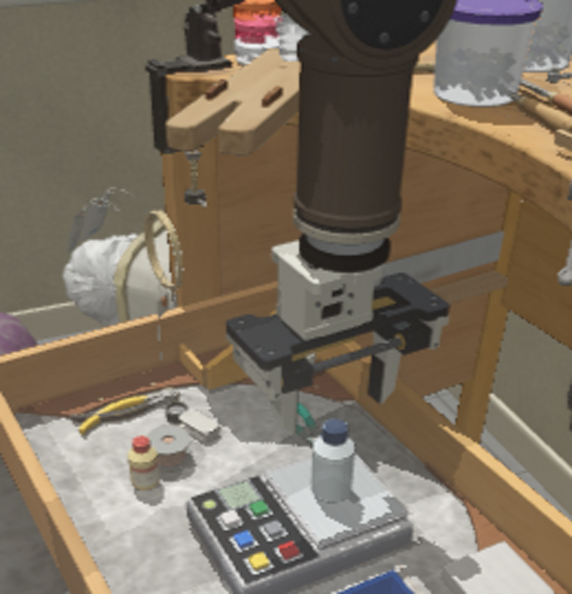

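```bash
python3 - <<'E'
from h import *
s=observe(); print(s['clock'],s['position'],s['ee_rot'],s['dq'].round(3),s['joint_efforts'].round(1))
f=grab("top","t3"); crop(f,190,100,480,330,2.7,"t3c")
s=observe(); print(s['clock'],s['position'],s['dq'].round(3))
E
```

```text
2.2333 [0.56509322 0.06152658 0.15072817] [-2.085023   -2.34830134  0.0035506 ] [-0.006 -0.034  0.007  0.056  0.005 -0.     0.001] [  0.3 -57.3   7.7 -28.   -0.2  -0.2   0.1]
2.2833 [0.5640473  0.06126662 0.15085001] [-0.002 -0.021  0.007  0.029 -0.    -0.002  0.004]
```

View pics/t3c.png

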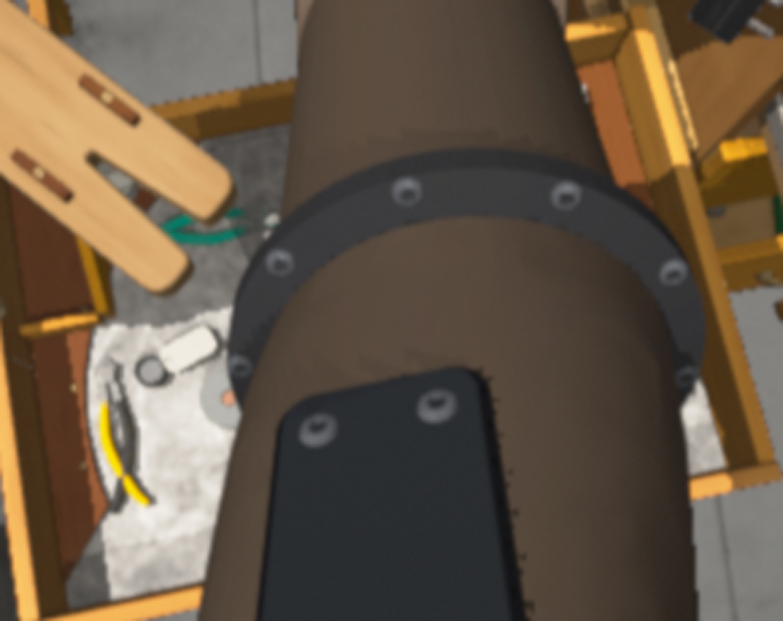

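Request:
{"api": "step_arm", "payload": {"series": [[[0.0918,0.002,-0.005,0,0],[0.0918,0.002,-0.005,-0.02,0],[0.0918,0.002,-0.005,-0.045,0],[0.0918,0.002,-0.005,-0.063,0],[0.0918,0.002,-0.005,-0.063,0],[0.0918,0.002,-0.005,-0.063,0],[0.0918,0.002,-0.005,-0.063,0]]]}}

```text
clock: 2.87
position: [0.5661, 0.0562, 0.0891]
ee_rot: [-2.085, -2.348, 0.002]
force: [0.3, -0.2, -0.1]
width: 0.999
```

```bash
python3 - <<'E'
from h import *
f=grab("side","s4"); crop(f,200,70,460,270,2.8,"s4c"); grab("wrist","w4")
s=observe(); print(s['clock'],s['position'],s['force'])
E
```

```text
2.9667 [0.56669356 0.05635262 0.08934776] [0.62067    0.35210095 0.52729854]
```

View pics/s4c.png

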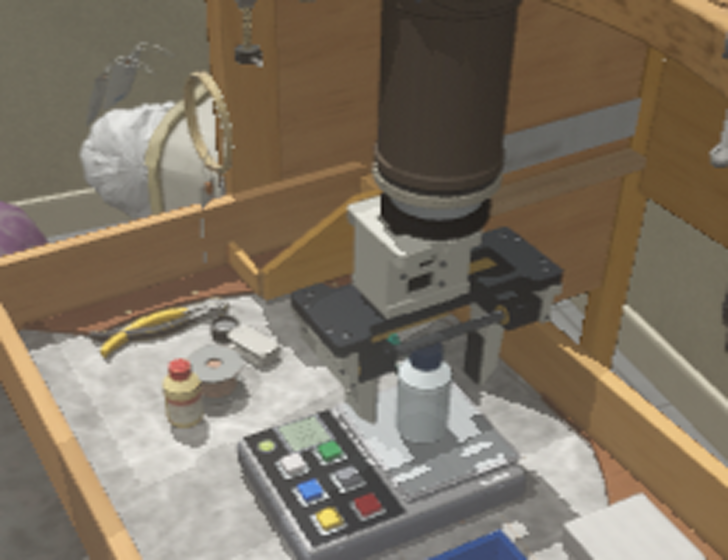

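View pics/w4.png

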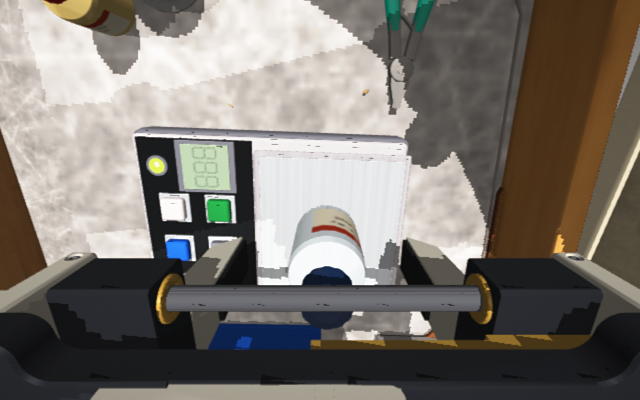

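The bottle stands midway between the fingers, so I close on it.

Request:
{"api": "step_arm", "payload": {"series": [[[0.06,0,0,0,0],[0.045,0,0,0,0],[0.035,0,0,0,0],[0.03,0,0,0,0],[0.03,0,0,0,0],[0.03,0,0,0,0],[0.03,0,0,0,0],[0.03,0,0,0,0],[0.03,0,0,0,0]]], "squeeze": 12}}

```text
clock: 3.72
position: [0.5667, 0.0563, 0.0893]
ee_rot: [-2.086, -2.348, 0.001]
force: [0.1, 0.2, 0.6]
width: 0.453
```

```bash
python3 - <<'E'
from h import *
s=observe(); print(s['clock'],s['position'],s['force'],s['width']*.0918)
E
```

```text
3.7167 [0.5667099  0.05632255 0.08931708] [0.09415968 0.16730374 0.6063218 ] 0.04160914011432435
```

Request:
{"api": "step_arm", "payload": {"series": [[[0.03,0,0,0.015,0],[0.03,0,0,0.035,0],[0.03,0,0,0.045,0],[0.03,-0.02,-0.004,0.045,0],[0.03,-0.05,-0.01,0.045,0],[0.03,-0.08,-0.016,0.045,0],[0.03,-0.11,-0.021,0.045,0],[0.03,-0.14,-0.027,0.045,0],[0.03,-0.17,-0.032,0.045,0],[0.03,-0.185,-0.035,0.045,0],[0.03,-0.19,-0.036,0.045,0],[0.03,-0.19,-0.036,0.045,0],[0.03,-0.19,-0.036,0.045,0],[0.03,-0.19,-0.036,0.045,0]]]}}

```text
clock: 4.88
position: [0.3784, 0.0206, 0.1346]
ee_rot: [2.086, 2.349, 0.001]
force: [0.6, 0.3, -0.8]
width: 0.456
```

```bash
python3 - <<'E'
from h import *
f=grab("side","s5"); crop(f,180,70,440,270,2.8,"s5c")
s=observe(); print(s['clock'],s['position'],s['force'],s['width']*.0918,s['ee_rot'],s['joints'].round(2))
E
```

```text
4.9333 [0.37822112 0.02051514 0.13448016] [ 0.30663848 -0.05916501 -0.58407465] 0.04191826199483512 [2.08577517e+00 2.34870087e+00 7.29667486e-05] [-0.67  0.19  0.55  2.3  -0.15  0.69  0.11]
```

View pics/s5c.png

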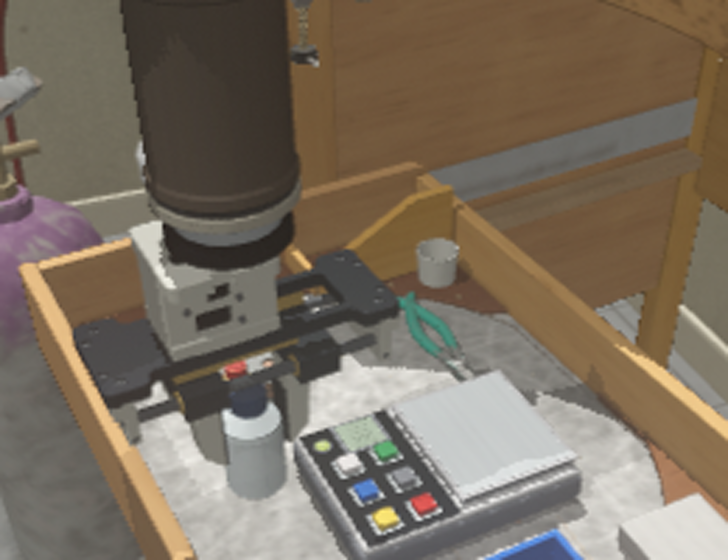

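Request:
{"api": "step_arm", "payload": {"series": [[[0.03,0,0,-0.025,0],[0.03,0,0,-0.05,0],[0.03,0,0,-0.07,0],[0.03,0,0,-0.08,0],[0.03,0,0,-0.084,0],[0.03,0,0,-0.085,0],[0.03,0,0,-0.085,0],[0.03,0,0,-0.085,0]]]}}

```text
clock: 5.6
position: [0.379, 0.0206, 0.05]
ee_rot: [2.085, 2.348, 0.001]
force: [0.3, 0.0, 0.5]
width: 0.453
```

```bash
python3 - <<'E'
from h import *
f=grab("side","s6"); crop(f,180,120,440,270,2.8,"s6c")
s=observe(); print(s['clock'],s['position'],s['force'],s['width']*.0918)
E
```

```text
5.65 [0.37893831 0.02067392 0.0500645 ] [-0.66954656  0.4183521  -0.03185334] 0.04204146871269226
```

View pics/s6c.png

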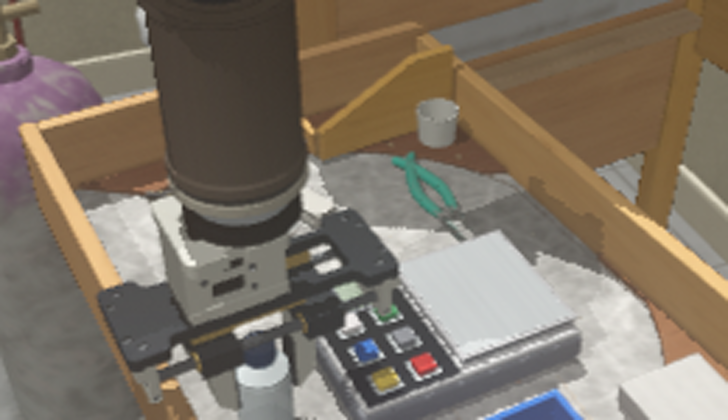

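Request:
{"api": "step_arm", "payload": {"series": [[[0.03,0,0,-0.001,0],[0.03,0,0,-0.002,0],[0.03,0,0,-0.002,0],[0.03,0,0,-0.002,0]]]}}

```text
clock: 5.98
position: [0.379, 0.0208, 0.0482]
ee_rot: [2.085, 2.348, 0.003]
force: [-0.9, -1.0, -0.3]
width: 0.456
```

```bash
python3 - <<'E'
from h import *
s=observe(); print(s['clock'],s['position'],s['force'],s['width']*.0918)
E
```

```text
5.9833 [0.37904378 0.02077833 0.04824906] [-0.94180758 -0.96333605 -0.31440693] 0.04190479693952747
```

Request:
{"api": "step_arm", "payload": {"series": [[[0.03,0,0,-0.0008,0],[0.03,0,0,-0.0008,0],[0.046,0,0,-0.0008,0],[0.05,0,0,-0.0008,0],[0.056,0,0,-0.0008,0],[0.056,0,0,-0.0008,0],[0.056,0,0,-0.0008,0],[0.056,0,0,-0.0008,0]]]}}

```text
clock: 6.65
position: [0.379, 0.0208, 0.0474]
ee_rot: [2.085, 2.348, 0.002]
force: [0.6, -0.5, 0.7]
width: 0.611
```

```bash
python3 - <<'E'
from h import *
f=grab("side","s7"); crop(f,180,120,440,270,2.8,"s7c")
s=observe(); print(s['clock'],s['position'],s['force'],s['width']*.0918)
E
```

```text
6.7 [0.37901518 0.02076063 0.04742614] [-0.09231276 -0.24600315 -0.96152548] 0.056296395784107556
```

View pics/s7c.png

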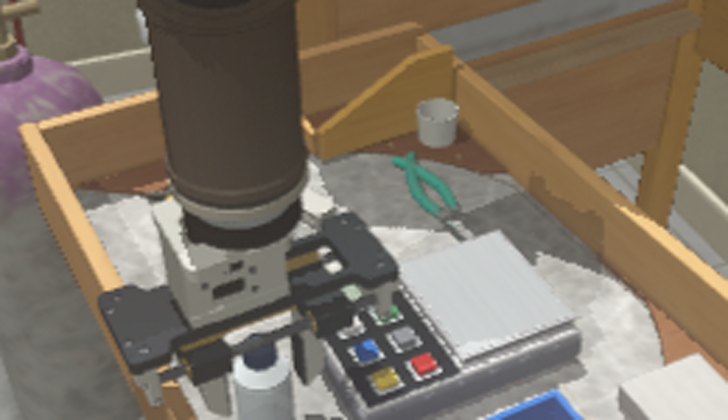

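Request:
{"api": "step_arm", "payload": {"series": [[[0.056,0,0,0.01,0],[0.056,0,0,0.03,0],[0.056,0,0,0.06,0],[0.056,0,0,0.085,0],[0.03,0.02,-0.004,0.085,-2],[0.01,0.05,-0.009,0.085,-2],[0,0.08,-0.014,0.075,-2],[0,0.105,-0.019,0.06,-2],[0,0.117,-0.022,0.05,-2],[0,0.117,-0.022,0.04,-2],[0,0.117,-0.022,0.035,-2],[0,0.117,-0.022,0.035,-2],[0,0.117,-0.022,0.035,-2]]], "squeeze": 20}}

```text
clock: 7.78
position: [0.4947, -0.001, 0.0824]
ee_rot: [2.126, 2.313, 0.001]
force: [-0.3, 0.3, 0.4]
width: 0.027
```

```bash
python3 - <<'E'
from h import *
f=grab("side","s8"); crop(f,200,150,460,300,2.8,"s8c"); g=grab("wrist","w8")
s=observe(); print(s['clock'],s['position'],s['force'],s['width']*.0918,s['ee_rot'])
E
```

```text
7.8833 [ 0.49554261 -0.00093269  0.08300653] [ 0.64584862  0.34149244 -0.33306923] 0.00016228329302717578 [2.12533682 2.31192446 0.00335746]
```

View pics/s8c.png

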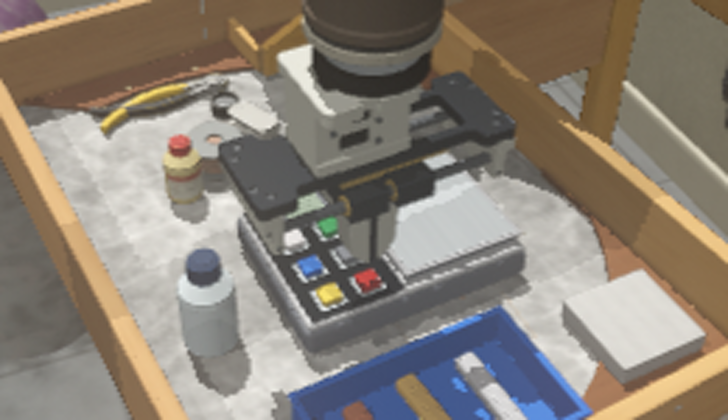

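View pics/w8.png

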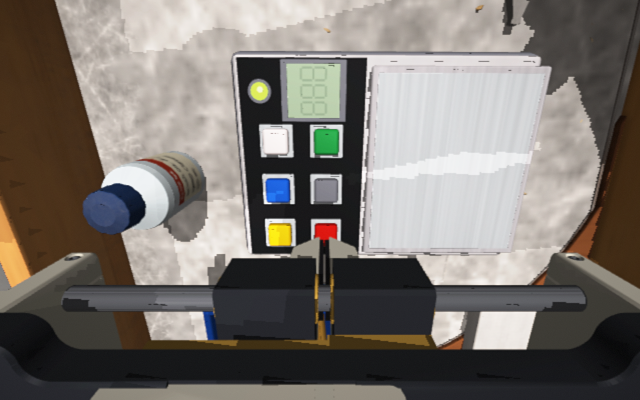

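```bash
python3 - <<'E'
from h import *
f=load("w8"); s=observe()
for n,p in dict(white=(276,139.5),green=(326.5,140),blue=(278,188.5),yellow=(280,234),grey=(326,187)).items(): print(n,onplane(f,*p,.041).round(4))
tip=s['position']+[0,0,-.014]; print('tip px',proj(f,tip),'at key height',proj(f,[*tip[:2],.041]))
crop(f,230,120,420,280,4,"w8c")
E
```

```text
white [0.4604 0.0617 0.041 ]
green [0.4916 0.0641 0.041 ]
blue [0.4628 0.0304 0.041 ]
yellow [ 0.4653 -0.0019  0.041 ]
grey [0.4939 0.034  0.041 ]
tip px [324.06465811 255.73951403] at key height [323.98214018 236.00734968]
```

View pics/w8c.png

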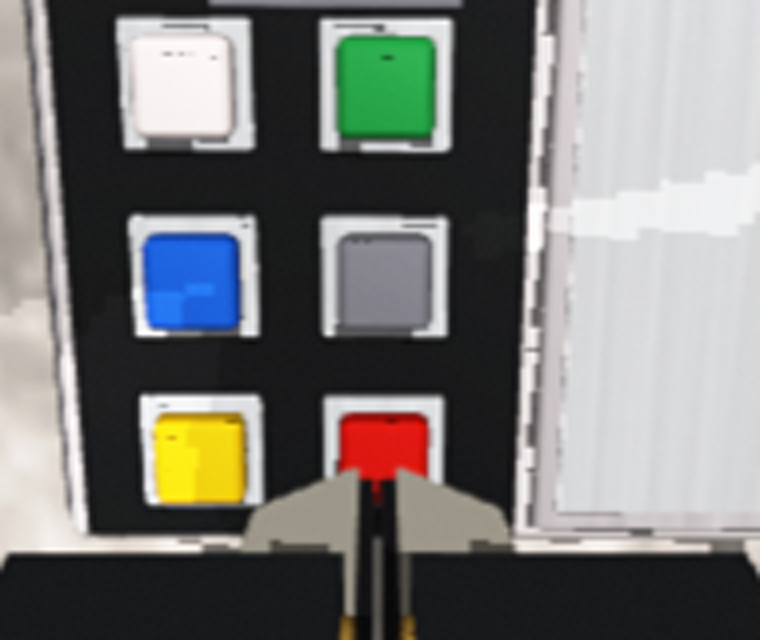

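Request:
{"api": "step_arm", "payload": {"series": [[[0,0.001,0.001,-0.015,0],[0,0.001,0.001,-0.024,0],[0,0.001,0.001,-0.028,0],[0,0.001,0.001,-0.0315,0],[0,0.001,0.001,-0.0315,0],[0,0.001,0.001,-0.0315,0],[0,0.001,0.001,-0.0315,0]]]}}

```text
clock: 8.47
position: [0.4962, 0.0003, 0.0517]
ee_rot: [2.126, 2.313, 0.003]
force: [-2.9, 1.2, 3.9]
width: 0.001
```

```bash
python3 - <<'E'
from h import *
for i in range(3):
    f=grab("side","s9"); s=observe(); print(s['clock'],s['position'],s['force'])
crop(f,240,190,400,280,4.8,"s9c")
E
```

```text
8.5167 [4.96273564e-01 1.87177090e-04 5.16971780e-02] [-2.43629136  1.10370402  3.23073802]
8.5667 [4.96317090e-01 1.93267854e-04 5.16649899e-02] [-2.19757755  0.12909455  3.2624941 ]
8.6167 [4.96376190e-01 1.51114235e-04 5.16588085e-02] [-2.57261004  1.6817224   3.2634035 ]
```

View pics/s9c.png

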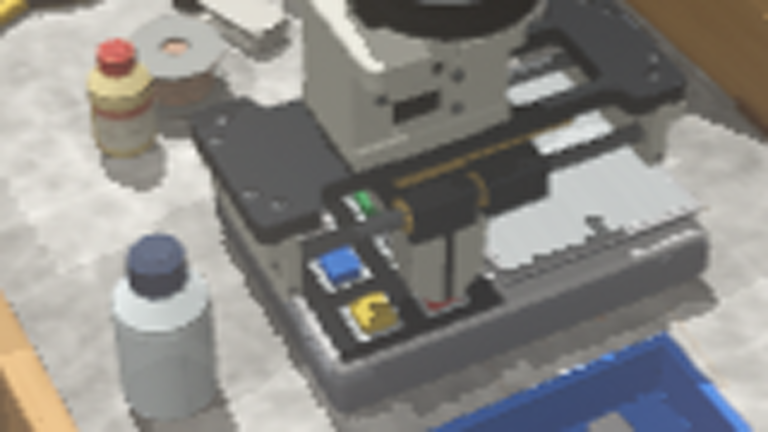

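Request:
{"api": "step_arm", "payload": {"series": [[[0,0,0,-0.0005,0],[0,0,0,-0.0005,0],[0,0,0,-0.0005,0]]]}}

```text
clock: 8.87
position: [0.4964, 0.0002, 0.0513]
ee_rot: [2.125, 2.312, 0.004]
force: [-2.0, 1.1, 5.9]
width: 0.005
```

```bash
python3 - <<'E'
from h import *
s=observe(); print(s['clock'],s['position'],s['force'])
E
```

```text
8.8667 [4.96427124e-01 1.62658531e-04 5.13146413e-02] [-2.03998859  1.08348749  5.86624234]
```

Request:
{"api": "step_arm", "payload": {"series": [[[0,0,0,0.01,0],[0,0,0,0.025,0],[0,-0.01,0.015,0.03,0],[0,-0.025,0.04,0.03,0],[0,-0.034,0.055,0.03,0],[0,-0.037,0.06,0.03,0],[0,-0.037,0.06,0.02,0],[0,-0.037,0.06,0.015,0],[0,-0.037,0.06,0.012,0],[0,-0.037,0.06,0.012,0],[0,-0.037,0.06,0.012,0],[0,-0.037,0.06,0.012,0]]]}}

```text
clock: 9.87
position: [0.4597, 0.0593, 0.0632]
ee_rot: [2.127, 2.311, 0.003]
force: [-0.2, 0.1, 0.3]
width: 0.005
```

```bash
python3 - <<'E'
from h import *
f=grab("side","s10"); g=grab("wrist","w10"); crop(g,200,110,420,280,3.5,"w10c"); crop(f,240,190,400,280,4.8,"s10c")
s=observe(); print(s['clock'],s['position'],s['force'])
E
```

```text
9.9667 [0.45966692 0.05971205 0.06340144] [-0.19801235 -0.61096478 -1.15260225]
```

View pics/w10c.png

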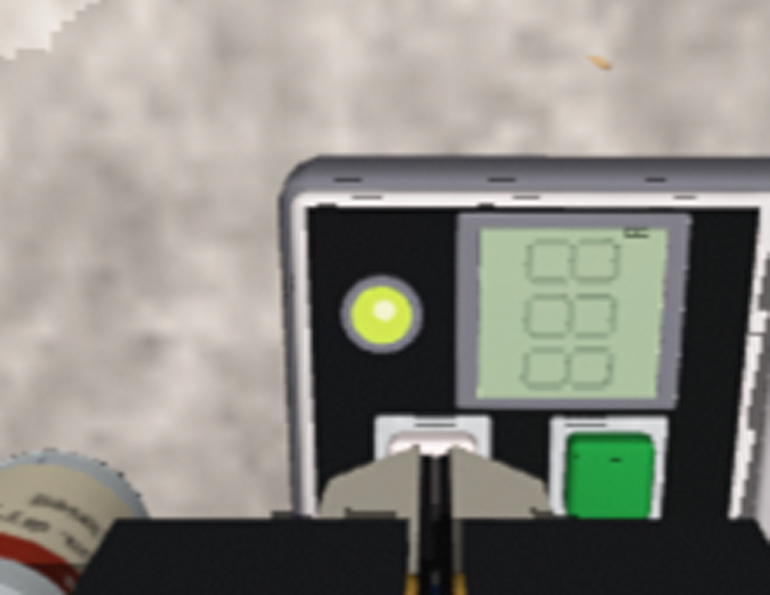

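View pics/s10c.png

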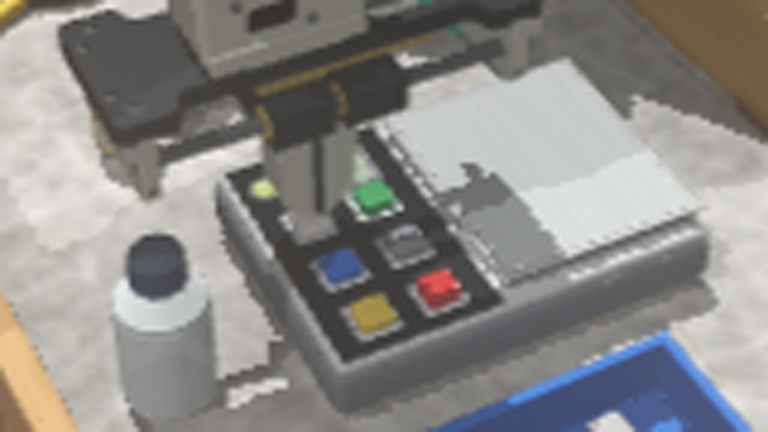

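Red is up again and the fingers are centred over white. I press, then lift.

Request:
{"api": "step_arm", "payload": {"series": [[[0,0,0,-0.006,0],[0,0,0,-0.009,0],[0,0,0,-0.0115,0],[0,0,0,-0.0122,0],[0,0,0,-0.0122,0],[0,0,0,-0.0122,0],[0,0,0,-0.0122,0]]]}}

```text
clock: 10.55
position: [0.4599, 0.0597, 0.0513]
ee_rot: [2.126, 2.311, 0.004]
force: [0.0, 0.4, 4.6]
width: 0.004
```

```bash
python3 - <<'E'
from h import *
s=observe(); print(s['clock'],s['position'],s['force'])
E
```

```text
10.55 [0.45994015 0.05969548 0.05128778] [0.01947428 0.40223049 4.56376579]
```

Request:
{"api": "step_arm", "payload": {"series": [[[0,0,0,0.008,0],[0,0,0,0.018,0],[0,0,0,0.022,0],[0,0.001,-0.015,0.022,0],[0,0.002,-0.0315,0.022,0],[0,0.002,-0.0315,0.018,0],[0,0.002,-0.0315,0.012,0],[0,0.002,-0.0315,0.012,0],[0,0.002,-0.0315,0.012,0]]]}}

```text
clock: 11.3
position: [0.4615, 0.0289, 0.0629]
ee_rot: [2.126, 2.312, 0.003]
force: [0.3, 0.7, -0.0]
width: 0.005
```

```bash
python3 - <<'E'
from h import *
f=grab("side","s11"); g=grab("wrist","w11"); crop(g,200,110,420,280,3.5,"w11c")
s=observe(); print(s['clock'],s['position'],s['force'])
E
```

```text
11.4 [0.46181567 0.02884737 0.06320992] [ 0.30450489 -0.26581725 -0.37210951]
```

View pics/w11c.png

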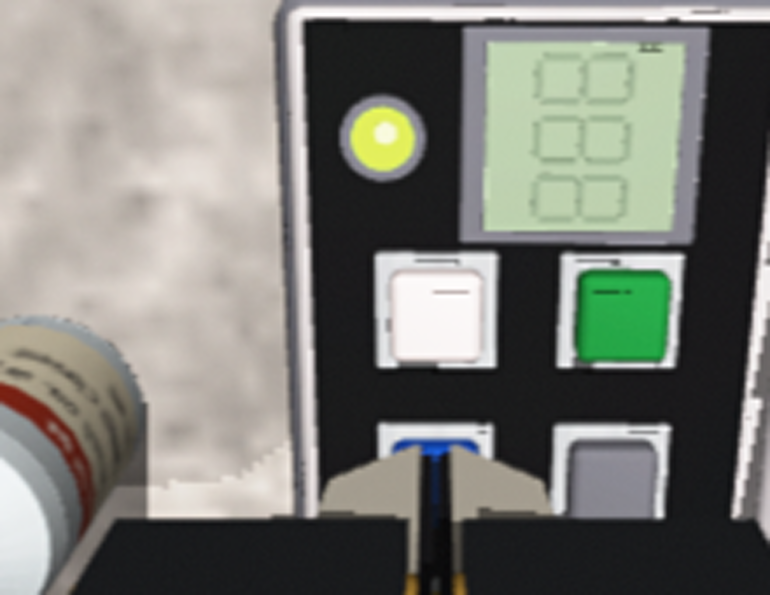

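Request:
{"api": "step_arm", "payload": {"series": [[[0,0,0,-0.006,0],[0,0,0,-0.009,0],[0,0,0,-0.0115,0],[0,0,0,-0.0121,0],[0,0,0,-0.0121,0],[0,0,0,-0.0121,0],[0,0,0,-0.0121,0]]]}}

```text
clock: 11.98
position: [0.462, 0.0294, 0.0512]
ee_rot: [2.125, 2.313, 0.005]
force: [-1.8, 2.7, 7.2]
width: 0.011
```

```bash
python3 - <<'E'
from h import *
s=observe(); print(s['clock'],s['position'],s['force'])
E
```

```text
11.9833 [0.46198915 0.02940865 0.05123924] [-1.80124196  2.65389589  7.16784475]
```

Request:
{"api": "step_arm", "payload": {"series": [[[0,0,0,0.008,0],[0,0,0,0.025,0],[0,0,0,0.05,0],[0.02,-0.002,-0.03,0.06,2],[0.03,-0.004,-0.065,0.06,2],[0.03,-0.006,-0.1,0.06,2],[0.03,-0.008,-0.135,0.06,2],[0.03,-0.0095,-0.152,0.06,2],[0.03,-0.0095,-0.152,0.06,2],[0.03,-0.0095,-0.152,0.06,2],[0.03,-0.0095,-0.152,0.06,2]]]}}

```text
clock: 12.9
position: [0.4524, -0.1218, 0.1112]
ee_rot: [-2.084, -2.35, -0.005]
force: [0.4, -0.5, -0.4]
width: 0.329
```

```bash
python3 - <<'E'
from m import *
f=grab("side","s12"); g=grab("wrist","w12"); t=grab("top","t12"); crop(f,260,180,460,340,3.8,"s12c")
s=observe(); print(s['clock'],s['position'],s['force'],s['width']*.0918,s['ee_rot'])
E
```

```text
13.05 [ 0.4525721  -0.12128924  0.1111559 ] [-0.24741421 -0.29643171  0.17864965] 0.03015711229698994 [-2.08229595 -2.3523473  -0.00531587]
```

View pics/s12c.png

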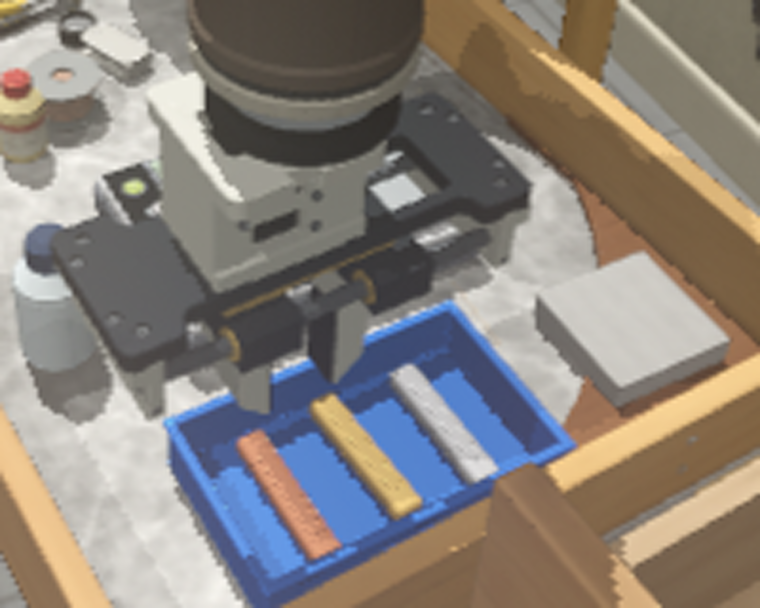

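View pics/w12.png

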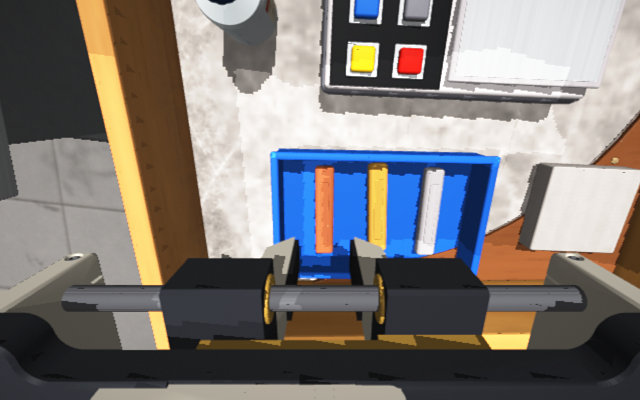

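```bash
python3 - <<'E'
from m import *
g=load("w12"); f=load("side1"); f=load("s12")
for nm,im,box in (('w',g,(300,150,350,265)),('s',f,(318,285,352,330))):
    mm=blob(im,box,lambda h,s_,v:(h<14)&(s_>80)&(v>80),.017,nm)
    pts=np.argwhere(mm)[:,::-1]+[box[0],box[1]]; W=np.array([onplane(im,*p,.017)[:2] for p in pts]); print(cv2.minAreaRect((W*1000).astype(np.float32)))
    P=cloud(im)[box[1]:box[3],box[0]:box[2]][mm]; print(np.nanmedian(P,0),np.nanpercentile(P[:,2],[5,50,95]))
tip=observe()['position']; print(proj(g,[tip[0],tip[1],.017]))
crop(g,260,140,500,290,3.2,"w12c")
E
```

```text
w [  15   16   19   87 1466] [324.  208.4] [ 0.4529 -0.1195  0.017 ]
((453.3092956542969, -121.86444091796875), (14.84487533569336, 78.26930236816406), 7.112349033355713)
[ 0.4528612  -0.11952838  0.016876  ] [0.01524665 0.016876   0.01815988]
s [  5   9  26  33 285] [335.  310.1] [ 0.4507 -0.1273  0.017 ]
((450.6800231933594, -125.33661651611328), (15.685932159423828, 74.99492645263672), 6.2720947265625)
[ 0.45060511 -0.1273067   0.01648561] [0.01257982 0.01648561 0.01838184]
[323.38381152 210.32163449]
```

View pics/w12c.png

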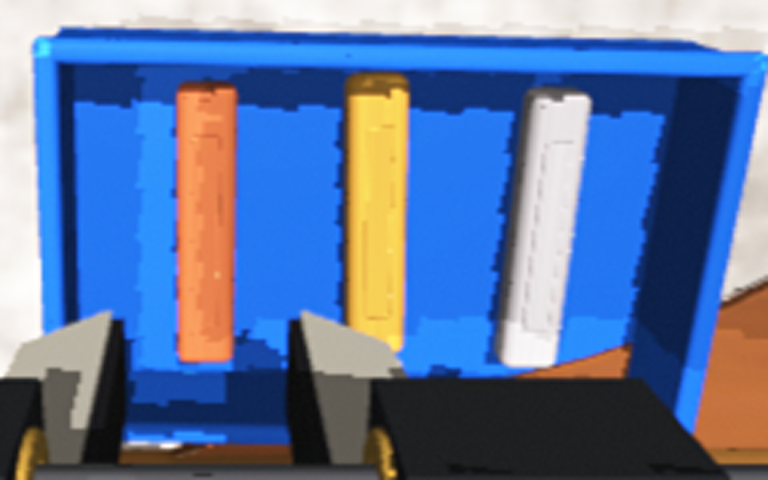

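Request:
{"api": "step_arm", "payload": {"series": [[[0.027,0,-0.001,-0.03,0],[0.027,0,-0.001,-0.055,0],[0.027,0,-0.001,-0.068,0],[0.027,0,-0.001,-0.076,0],[0.027,0,-0.001,-0.083,0],[0.027,0,-0.001,-0.088,0],[0.027,0,-0.001,-0.089,0],[0.027,0,-0.001,-0.089,0],[0.027,0,-0.001,-0.089,0]]]}}

```text
clock: 13.8
position: [0.453, -0.1223, 0.0227]
ee_rot: [2.082, 2.352, 0.006]
force: [-1.3, -0.9, 0.2]
width: 0.296
```

```bash
python3 - <<'E'
from m import *
f=grab("side","s13"); g=grab("wrist","w13"); crop(f,260,200,420,340,4.2,"s13c"); crop(g,220,140,460,290,3.2,"w13c")
s=observe(); print(s['clock'],s['position'],s['force'],s['width']*.0918,s['ee_rot'])
E
```

```text
13.9 [ 0.45300557 -0.12232935  0.02271144] [-0.60088466 -0.97330103 -0.14052407] 0.026852658925176454 [2.08162934 2.35181328 0.00637356]
```

View pics/s13c.png

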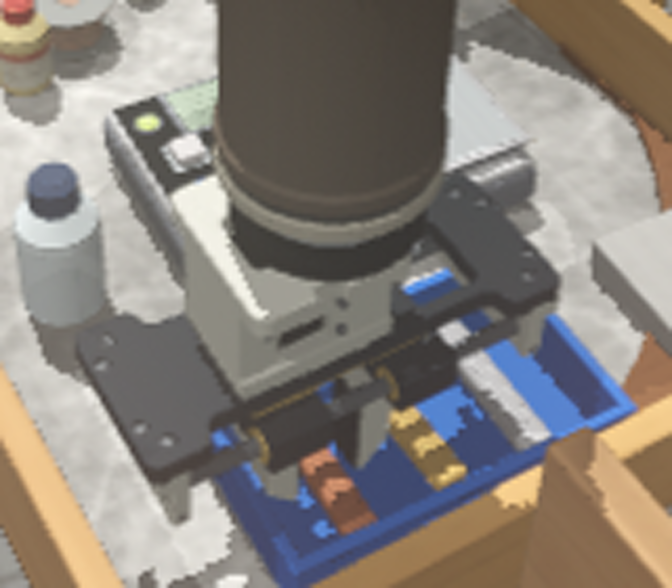

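View pics/w13c.png

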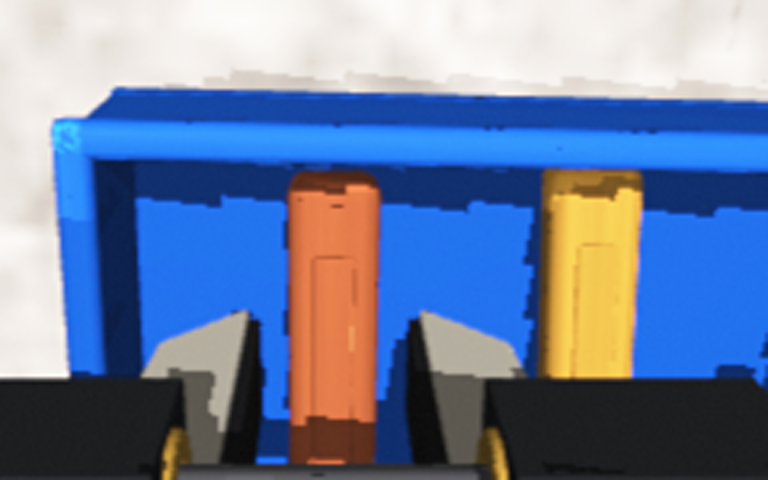

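Request:
{"api": "step_arm", "payload": {"series": [[[0.027,0,0,-0.0015,0],[0.022,0,0,-0.0015,0],[0.018,0,0,-0.0015,0],[0.012,0,0,-0.0015,0],[0.008,0,0,-0.0015,0],[0.008,0,0,-0.0015,0],[0.008,0,0,-0.0015,0],[0.008,0,0,-0.0015,0]]], "squeeze": 30}}

```text
clock: 14.57
position: [0.4531, -0.1223, 0.0213]
ee_rot: [2.082, 2.352, 0.007]
force: [-0.6, -0.2, 2.8]
width: 0.173
```

```bash
python3 - <<'E'
from m import *
s=observe(); print(s['clock'],s['position'],s['force'],s['width']*.0918,s['ee_rot'])
E
```

```text
14.5667 [ 0.45308511 -0.1223269   0.02130675] [-0.56349757 -0.22052899  2.83163394] 0.01586226068001549 [2.08163088 2.35171706 0.0066107 ]
```

Request:
{"api": "step_arm", "payload": {"series": [[[0.008,0,0,0.003,0],[0.008,0,0,0.01,0],[0.008,0,0,0.025,0],[0.008,0,0,0.045,0],[0.008,0,0,0.065,0],[0.008,0,0,0.08,0],[0.008,0,0,0.085,0],[0.008,0,0,0.085,0],[0.008,0,0,0.085,0]]]}}

```text
clock: 15.32
position: [0.453, -0.1221, 0.1061]
ee_rot: [2.081, 2.352, 0.007]
force: [0.6, -0.2, -1.3]
width: 0.167
```

```bash
python3 - <<'E'
from m import *
f=grab("side","s14"); g=grab("wrist","w14"); crop(f,260,180,440,330,4.2,"s14c"); crop(g,220,140,500,290,2.8,"w14c")
s=observe(); print(s['clock'],s['position'],s['force'],s['width']*.0918,s['ee_rot'])
E
```

```text
15.4167 [ 0.45243069 -0.12209087  0.10548071] [ 0.6497564   0.07860238 -1.08467534] 0.015466168860343337 [-2.08186125 -2.35232833 -0.00520385]
```

View pics/s14c.png

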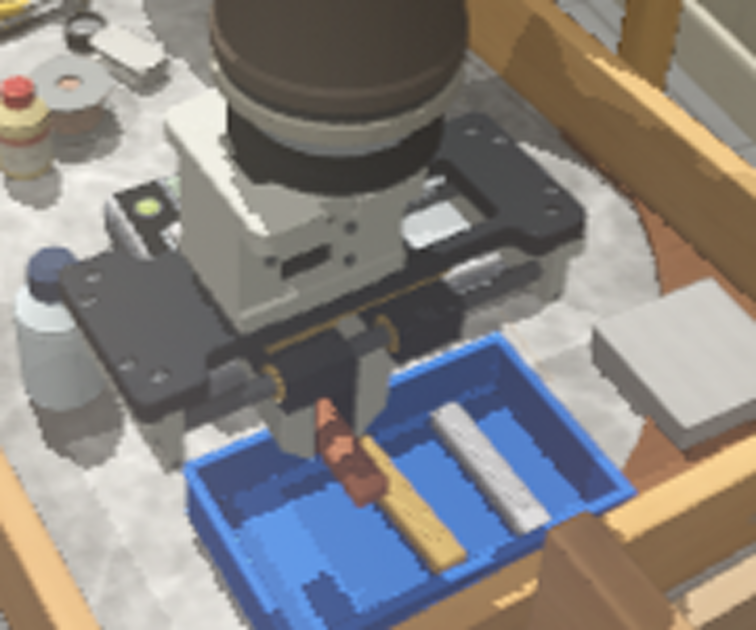

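View pics/w14c.png

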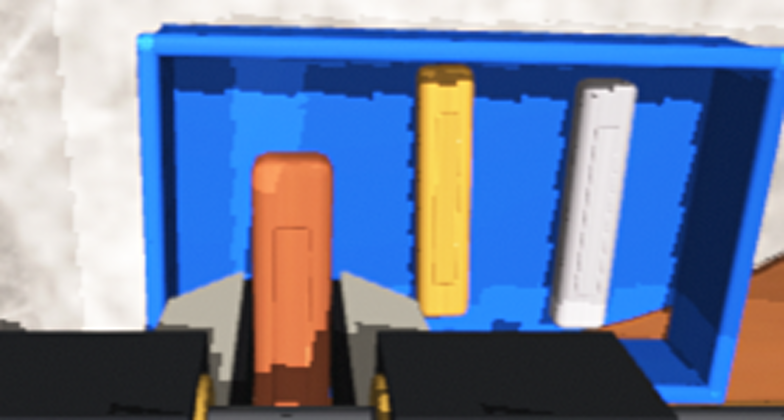

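Request:
{"api": "step_arm", "payload": {"series": [[[0.008,0.02,0.025,0,0],[0.008,0.04,0.055,0,0],[0.008,0.06,0.085,0,0],[0.008,0.08,0.115,0,0],[0.008,0.098,0.145,0,0],[0.008,0.112,0.167,0,0],[0.008,0.1175,0.175,0,-2],[0.008,0.1175,0.175,-0.015,-2],[0.008,0.1175,0.175,-0.025,-2],[0.008,0.1175,0.175,-0.025,-2],[0.008,0.1175,0.175,-0.025,-2],[0.008,0.1175,0.175,-0.025,-2]]]}}

```text
clock: 16.42
position: [0.5696, 0.052, 0.0804]
ee_rot: [-2.124, -2.314, -0.004]
force: [-0.6, -0.5, -1.2]
width: 0.17
```

```bash
python3 - <<'E'
from m import *
f=grab("side","s15"); g=grab("wrist","w15"); crop(f,240,130,440,290,3.8,"s15c")
s=observe(); print(s['clock'],s['position'],s['force'],s['width']*.0918,s['ee_rot'])
P=cloud(g); h=cv2.cvtColor(g['im'],cv2.COLOR_RGB2HSV).astype(int); m=(h[...,0]<14)&(h[...,1]>100)&(h[...,2]>80)&(P[...,2]>.06)&(P[...,2]<.1)&(np.abs(P[...,0]-s['position'][0])<.006)&(np.abs(P[...,1]-s['position'][1])<.05)
Q=P[m]; print(m.sum(),Q.min(0),Q.max(0)); A=np.c_[Q[:,:2]-Q[:,:2].mean(0),np.ones(len(Q))]; print(np.linalg.lstsq(A,Q[:,2],rcond=None)[0])
E
```

```text
16.5167 [0.57010367 0.05229484 0.08096222] [ 0.59624373  0.25764154 -1.91779733] 0.01550546189799494 [2.12389315 2.31473787 0.00597287]
2023 [0.56411193 0.01208137 0.0689904 ] [0.57610182 0.09147982 0.07854048]
[-0.04102343 -0.01472355  0.07618716]
```

View pics/s15c.png

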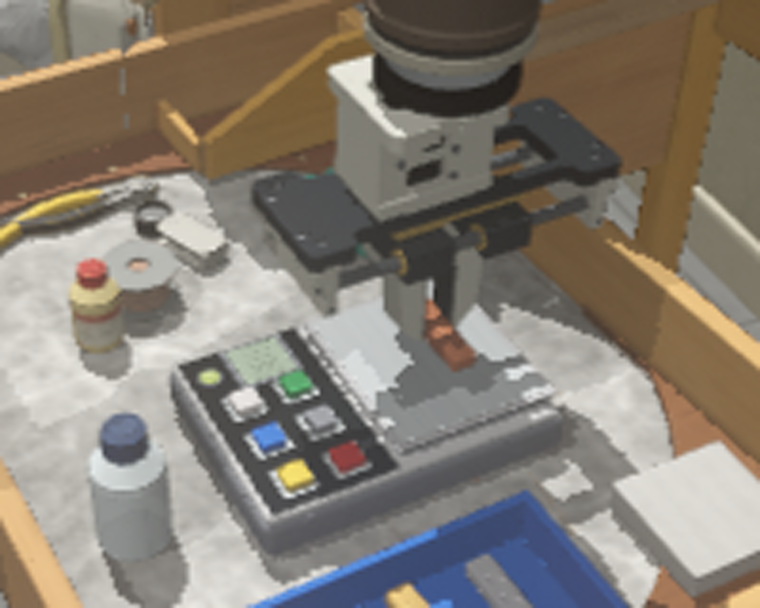

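View pics/w15.png

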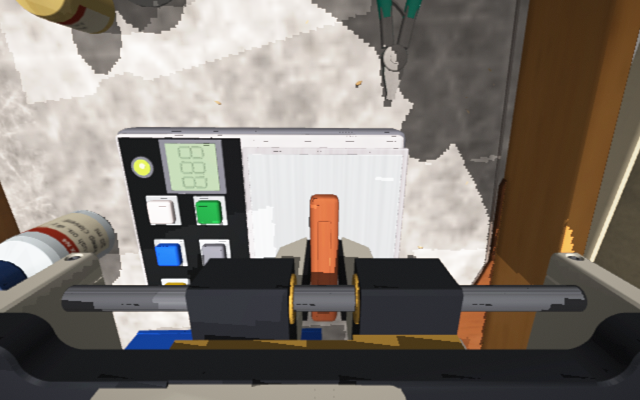

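Request:
{"api": "step_arm", "payload": {"series": [[[0.008,0,0,-0.008,0],[0.008,0,0,-0.014,0],[0.008,0,0,-0.018,0],[0.008,0,0,-0.0195,0],[0.008,0,0,-0.0205,0],[0.008,0,0,-0.0213,0],[0.008,0,0,-0.0218,0],[0.008,0,0,-0.0218,0],[0.008,0,0,-0.0218,0]]]}}

```text
clock: 17.27
position: [0.5702, 0.0523, 0.0593]
ee_rot: [2.124, 2.315, 0.006]
force: [-0.4, 0.4, -1.0]
width: 0.17
```

```bash
python3 - <<'E'
from m import *
s=observe(); print(s['clock'],s['position'],s['force'],s['width']*.0918)
f=grab("side","s16"); crop(f,300,170,420,260,6,"s16c")
s=observe(); print(s['clock'],s['position'],s['force'],s['width']*.0918)
E
```

```text
17.2667 [0.57022377 0.05231134 0.05930431] [-0.37338211  0.35619428 -1.04670459] 0.01557076752057751
17.3167 [0.5702408  0.0523244  0.05932293] [-0.12637501  0.55882891 -1.62544848] 0.015368978727548376
```

View pics/s16c.png

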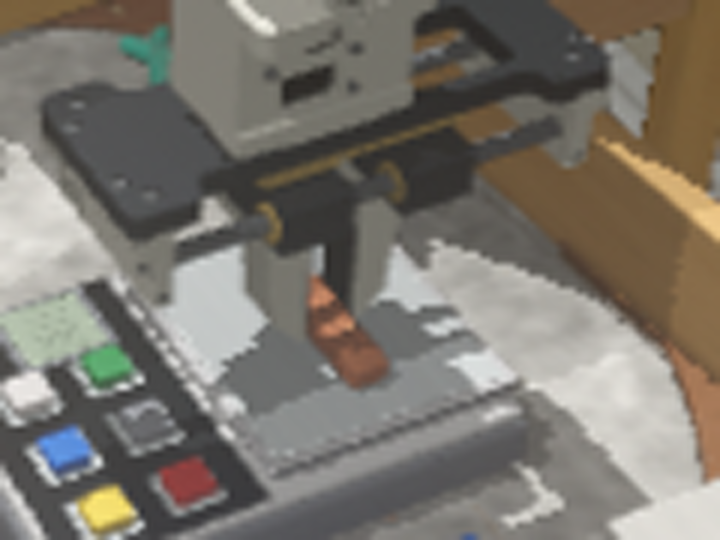

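Request:
{"api": "step_arm", "payload": {"series": [[[0.008,0,0,-0.0007,0],[0.008,0,0,-0.0013,0],[0.008,0,0,-0.0013,0],[0.008,0,0,-0.0013,0]]]}}

```text
clock: 17.65
position: [0.5703, 0.0524, 0.0581]
ee_rot: [2.124, 2.315, 0.007]
force: [-0.5, 0.5, 0.1]
width: 0.166
```

```bash
python3 - <<'E'
from m import *
for i in range(3):
    s=observe(); print(s['clock'],s['position'],s['force'],s['width']*.0918); f=grab("side","s17")
E
```

```text
17.65 [0.57034016 0.05236031 0.0581155 ] [-0.52352705  0.50074382  0.10297459] 0.015270292208990588
17.7 [0.5703554  0.05231123 0.05813417] [0.80662802 0.43840731 0.22967821] 0.015759974208629263
17.75 [0.5703382  0.05237303 0.058125  ] [-0.36938774 -0.24294904 -0.10741693] 0.01570367764845141
```

Request:
{"api": "step_arm", "payload": {"series": [[[0.017,0,0,0,0],[0.02,0,0,0,0],[0.025,0,0,0,0],[0.03,0,0,0,0],[0.03,0,0,0,0],[0.03,0,0,0,0],[0.03,0,0,0.005,0],[0.03,0,0,0.02,0],[0.03,0,0,0.04,0],[0.03,0,0,0.05,0],[0.03,0,0,0.05,0],[0.03,0,0,0.05,0],[0.03,0,0,0.05,0]]]}}

```text
clock: 18.88
position: [0.5699, 0.0526, 0.1075]
ee_rot: [-2.123, -2.315, -0.006]
force: [0.0, 0.6, 0.1]
width: 0.325
```

```bash
python3 - <<'E'
from m import *
f=grab("side","s18"); g=grab("wrist","w18"); crop(f,260,150,440,280,4.2,"s18c")
s=observe(); print(s['clock'],s['position'],s['force'],s['width']*.0918,s['ee_rot'])
P=cloud(g); h=cv2.cvtColor(g['im'],cv2.COLOR_RGB2HSV).astype(int); m=(h[...,0]<14)&(h[...,1]>100)&(h[...,2]>80)&(P[...,2]>.045)&(P[...,2]<.1)&(np.abs(P[...,0]-s['position'][0])<.03)&(np.abs(P[...,1]-s['position'][1])<.06)
Q=P[m]; print(m.sum(),Q.min(0),Q.max(0)); A=np.c_[Q[:,:2]-Q[:,:2].mean(0),np.ones(len(Q))]; print(np.linalg.lstsq(A,Q[:,2],rcond=None)[0])
E
```

```text
18.9833 [0.56970291 0.0523542  0.10717481] [ 0.60263495 -0.43318653  0.46133155] 0.029983507471417026 [-2.12353458 -2.31453259 -0.00474524]
2099 [0.56009436 0.01302725 0.04729129] [0.58116153 0.09158535 0.0563755 ]
[-0.0271077  -0.00962861  0.05369629]
```

View pics/s18c.png

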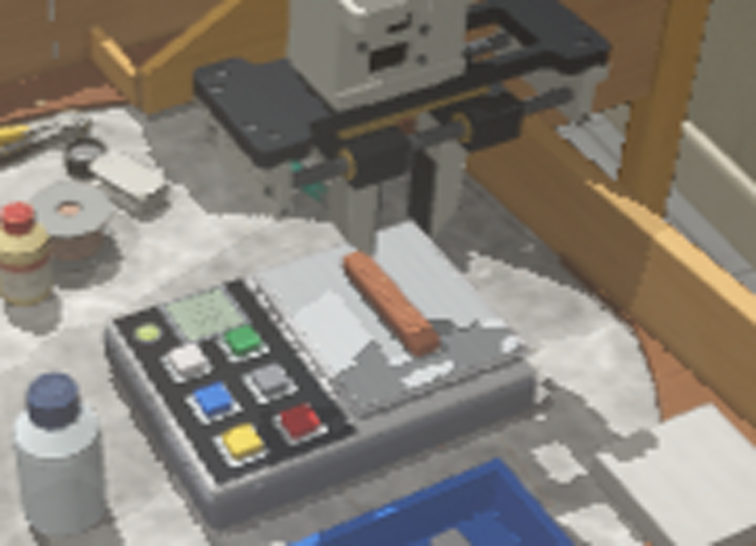

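View pics/w18.png

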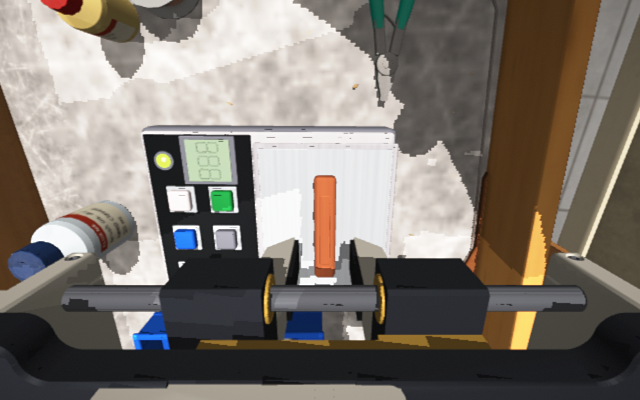

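Request:
{"api": "step_arm", "payload": {"series": [[[0.03,-0.025,0.003,0,0],[0.02,-0.05,0.006,0,0],[0.01,-0.07,0.0085,0,0],[0,-0.0787,0.0096,-0.005,0],[0,-0.0787,0.0096,-0.02,0],[0,-0.0787,0.0096,-0.035,0],[0,-0.0787,0.0096,-0.044,0],[0,-0.0787,0.0096,-0.044,0],[0,-0.0787,0.0096,-0.044,0],[0,-0.0787,0.0096,-0.044,0]]]}}

```text
clock: 19.82
position: [0.4915, 0.0617, 0.0634]
ee_rot: [-2.124, -2.314, -0.005]
force: [-0.0, 0.2, 0.7]
width: 0.003
```

```bash
python3 - <<'E'
from m import *
f=grab("side","s19"); g=grab("wrist","w19"); crop(f,260,150,440,280,4.2,"s19c"); crop(g,200,110,480,280,2.8,"w19c")
s=observe(); print(s['clock'],s['position'],s['force'],s['width']*.0918,s['ee_rot'])
E
```

```text
19.9167 [0.4915869  0.06193697 0.06370691] [-0.00353522 -0.04698121  0.99810709] 0.0004571799544741004 [2.12391014 2.31472472 0.00600444]
```

View pics/w19c.png

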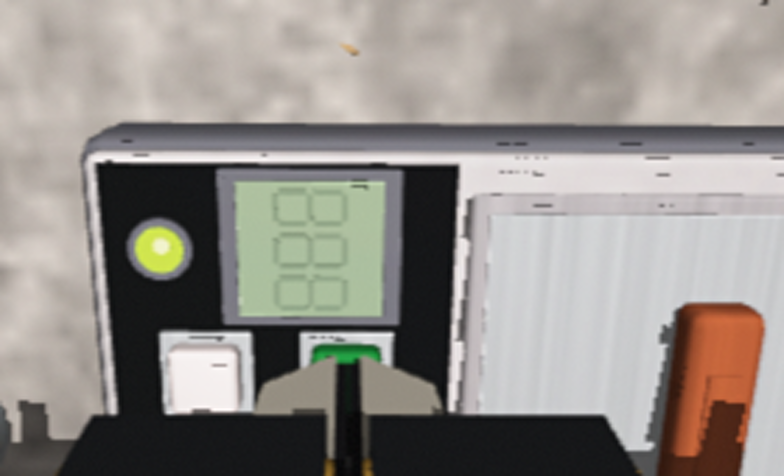

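View pics/s19c.png

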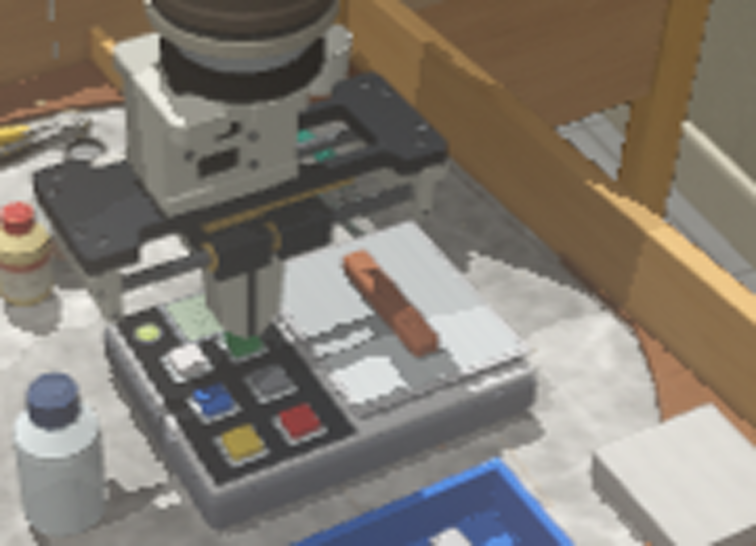

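Fingers centred over green; press.

Request:
{"api": "step_arm", "payload": {"series": [[[0,0,0,-0.006,0],[0,0,0,-0.009,0],[0,0,0,-0.0118,0],[0,0,0,-0.0125,0],[0,0,0,-0.0125,0],[0,0,0,-0.0125,0],[0,0,0,-0.0125,0]]]}}

```text
clock: 20.5
position: [0.492, 0.0621, 0.0514]
ee_rot: [2.124, 2.314, 0.007]
force: [1.8, 0.7, 4.0]
width: 0.007
```

```bash
python3 - <<'E'
from m import *
for i in range(3):
    s=observe(); print(s['clock'],s['position'],s['force']); grab("side","s20")
E
```

```text
20.5 [0.49202867 0.06207225 0.0513943 ] [1.83091593 0.70243177 4.00717862]
20.55 [0.49200527 0.06204902 0.05138967] [0.84246905 1.30224651 4.00019448]
20.6 [0.49198925 0.06205    0.0513554 ] [0.86539663 0.98953114 3.290043  ]
```

Request:
{"api": "step_arm", "payload": {"series": [[[0,0,0,-0.0005,0],[0,0,0,-0.0005,0],[0,0,0,0.008,0],[0,0,0,0.03,0],[0,0,0,0.06,0],[0,0,0,0.09,0],[0,-0.03,-0.005,0.11,0],[0,-0.06,-0.01,0.12,0],[0,-0.09,-0.02,0.12,0],[0,-0.09,-0.02,0.12,0],[0,-0.09,-0.02,0.12,0],[0,-0.09,-0.02,0.12,0]]]}}

```text
clock: 21.65
position: [0.4023, 0.0423, 0.1716]
ee_rot: [2.123, 2.315, 0.008]
force: [0.1, 0.5, 0.7]
width: 0.004
```

```bash
python3 - <<'E'
from m import *
f=grab("side","s21"); g=grab("wrist","w21"); crop(f,190,150,460,350,2.9,"s21c")
s=observe(); print(s['clock'],s['position'],s['force'],s['dq'].round(3))
P=cloud(g); h=cv2.cvtColor(g['im'],cv2.COLOR_RGB2HSV).astype(int); m=(h[...,0]<14)&(h[...,1]>100)&(h[...,2]>80)&(P[...,2]>.045)&(P[...,2]<.1)&(np.abs(P[...,0]-.57)<.03)&(np.abs(P[...,1]-.052)<.06)
Q=P[m]; print(m.sum(),Q.min(0),Q.max(0)); A=np.c_[Q[:,:2]-Q[:,:2].mean(0),np.ones(len(Q))]; print(np.linalg.lstsq(A,Q[:,2],rcond=None)[0])
E
```

```text
21.75 [0.40283326 0.04224099 0.17139065] [-0.30521035 -1.18229939 -0.31469733] [ 0.004  0.008 -0.002 -0.002  0.002  0.001 -0.001]
1372 [0.55912411 0.012264   0.04567278] [0.57998555 0.0913744  0.0561124 ]
[0.10604323 0.00816967 0.05348148]
```

View pics/s21c.png

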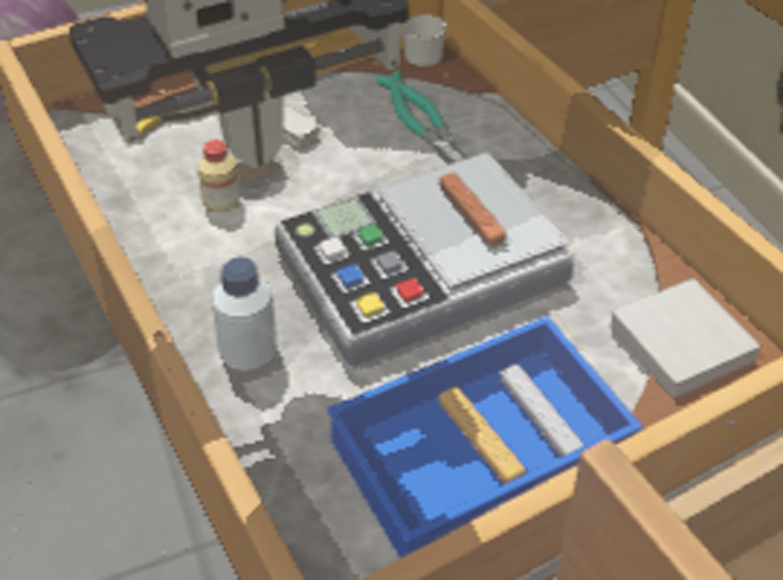

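View pics/w21.png

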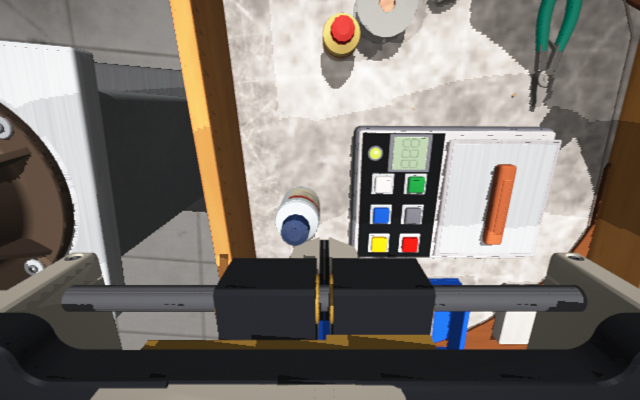

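The bottle is upright and the ingot lies flat at about (0.570, 0.052). All six keys look up, the brass and silver ingots are still in the bin, and the arm is clear of everything. I'm handing in.

```bash
python3 - <<'E'
from cell import arm
print(arm.sign_off())
E
```

```text
the job is handed in; nothing more can be done
None
```

I finished every step of the weighing task and handed the job in at about 21.8 s, well inside the 72 s limit. Sign-off gave no verdict, so success rests on my own checks.

- **Bottle:** I took the white bottle off the pan and stood it upright on the tray floor in front of the scale, at about (0.379, 0.021).
- **Keys before weighing:** With the pan empty I pressed red, white, then blue. The peak readings were about 5.9, 4.6 and 7.2 N, and each key takes about 4 N to go fully down.
- **Ingot:** I lifted only the copper ingot from the bin and lowered it until the pan carried its weight before letting go. It lies flat at about (0.570, 0.052); I estimate the pan's centre at (0.570, 0.052).
- **Green key:** I pressed it with the ingot on the pan (4.0 N, then 0.5 mm further), and let it up.

**Last images:**
- All six keys are up and the bottle stands upright.
- The brass and silver ingots are in the bin.
- The oil bottle, spool and bin look unmoved, judged by eye only.
- The arm is clear of everything.

**Disagreements:**
- The cameras differed by 2 to 3 mm on positions, up to about 8 mm for the copper ingot's y, so I took middle values.
- A plane fit on the final wrist image gave about 0.1 rad of slope across the ingot's narrow width, but only 0.01 rad along its length. A closer view just after release gave about 0.03 rad, so I put the larger figure down to the visible side face.
- The red key press showed about 2.5 N of sideways force, which I took to be friction on the key.

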